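Run-out check of a clutch disc, tools back into the shaped tray

TASK

Finish the run-out check on the clutch disc: squeeze the latch on the gauge slide and bring it in to its measuring notch, turn the disc by its crank anticlockwise (seen from above) up to the white pointer and from there one full turn on, so that the crank stands at the pointer again, then draw the gauge back out and let it latch in its parked notch. Put every tool lying on the bench, in any order, back into its own cutout in the tool tray, pressed fully down; leave all other things where they are.

Things in the scene. Friction and masses are not known exactly. Their poses are not given: they have to be found in the camera images.
- gauge (a joint): Slide carrying the dial gauge on the run-out stand, m. 0 = parked (out), 0.040 = measuring notch (gauge tip at the disc's rim); these are also its end stops. Grows towards the spindle. The latch's tooth locks it in the notch at 0 or 0.040 (play 1.5 mm); between them a released tooth rides on a plain land. Slides with about 2 N once unlatched.
- latch (a joint): Spring-loaded black latch tab on the slide's grip, m. 0 = sprung out (tooth in a notch, locked), 0.006 = fully squeezed in. 3 N starts it, 6 N bottoms it; the tooth is clear of the notches from 0.0045 on. On the land between notches a released tab stays at 0.0045.
- gauge_grip (a point): Pinch point of the slide's grip, 82 mm above the bench (grip top 92). Two upright plates 22 mm long: fixed aluminium plate on the point's +x side, black latch tab on its -x side. Pinch along the point's x: released they span x = -17 to +11 mm, squeezed -11 to +11. Its y points outwards from the spindle: the slide moves along -y as it goes in. The dial (66 mm high) is 3 mm inwards of the plates.
- crank (a joint): Turn of the clutch disc and the crank on the spindle, rad, anticlockwise seen from above is positive, no stops. 0 = crank at the white pointer; starts 0.2 to 1.2 short of it (negative). One full turn on from the pointer is 6.283. Stays where it is left; about 1 to 2 N at the knob turns it.
- crank_knob (a point): Middle of the black upright crank knob (24 mm diameter, 42 mm tall, from 84 to 126 mm above the bench), which spins freely on its pin, 55 mm from the spindle axis. The steel crank arm below it has its top at 82 mm.
- spindle (a point): Point on the vertical spindle axis, 48 mm above the bench. Its x and y axes are those of the stand: the gauge slide runs along its +y, the white pointer is at its -y. The stand's round base is 180 mm across and 22 mm high; the disc is 150 mm across, top at 62 mm.
- tray: Fixed tool tray of dark rigid foam, 206 x 166 mm (its x, y), 18 mm high; origin under its centre. Pockets 10 mm deep, floor 8 mm above the bench, 2.5 mm play all round each tool. A finger trough 36 mm wide and as deep as the pockets crosses the whole tray along its x axis through the middle, under every tool's grasp point; open at both ends.
- wrench: Steel combination wrench, 136 mm long, 9 mm thick, lying flat along its x axis; may be absent. Origin on the underside in the middle of the 12 mm wide shank (the grasp point); open jaw 32 mm wide ends at x = +70 mm, ring end 23 mm across ends at x = -66 mm; z up.
- pliers: Pliers with blue handles, 140 mm long, 13 mm thick, lying flat along their x axis; may be absent. Rigid (they do not open). Origin under the joint, a flat-sided block 26 mm wide and 28 mm long (the grasp point); nose (18 mm wide) ends at x = +66 mm, the two handles spread to 50 mm at x = -74 mm; z up.
- hook_spanner: Steel hook spanner, 115 mm long, 9 mm thick, lying flat; may be absent. Origin under the 14 mm wide straight handle (the grasp point), which runs from x = -66 to +24 mm; the C-shaped hook curves from there to the +y side, to x = +49 and y = +43 mm; z up.
- hex_key: Dark steel hex key, an L of 10 mm bar, lying flat; may be absent. Origin under the long leg (the grasp point), which runs along x from -58 to +52 mm; the short leg at x = +42 to +52 mm reaches to y = +38 mm; z up.
- slot_wrench (a point): Pocket of the wrench in the tray: the point on the pocket's floor, in the middle of the finger trough, where the tool's origin belongs; x axis = the way the tool's x axis must point, z up.
- slot_pliers (a point): Pocket of the pliers in the tray: the point on the pocket's floor, in the middle of the finger trough, where the tool's origin belongs; x axis = the way the tool's x axis must point, z up.
- slot_hook_spanner (a point): Pocket of the hook spanner in the tray: the point on the pocket's floor, in the middle of the finger trough, where the tool's origin belongs; x axis = the way the tool's x axis must point, z up.
- slot_hex_key (a point): Pocket of the hex key in the tray: the point on the pocket's floor, in the middle of the finger trough, where the tool's origin belongs; x axis = the way the tool's x axis must point, z up.
- spacer: Bystander: loose steel spacer ring 44 mm across, 22 mm high; origin under its centre.
- bushing: Bystander: loose brass bushing 30 mm across, 25 mm high; origin under its centre.
- rivet_box: Bystander: loose yellow open box of rivets, 75 x 55 x 32 mm; origin under its centre.
- oil_bottle: Bystander: white oil bottle 52 mm across, 130 mm high; origin under its centre.

How it is judged:
By the outcome, as a careful person would: the job done as asked, in the order asked, and still so for the second after the job is handed in, with the robot touching nothing.
Of wrench, pliers, hook_spanner, hex_key only 3 to 4 are there at a start; the rules pass over those that are not, and their reading is None.
At some moment in a run one of wrench, pliers, hook_spanner, hex_key may be knocked a few centimetres aside while the robot is not near it.
Once in a run the grip may slacken for a moment while it holds something.
It also fails if it takes over 210 s, if anything falls off the work surface, if the arm or the gripper's body presses on something with over 40 N, if the wrist force passes 120 N, or if a joint passes its speed limit or range.

ROBOT

A 6-joint arm with a two-finger parallel gripper is mounted at the origin on the work surface. World frame = base frame: x ahead of the robot, y to its left, z up, the work surface at z = 0. Lengths are in m, angles in rad, forces in N, time in s.
With the tool pointing down it reaches from about 0.4 to 0.825 m from the base axis. Payload 7 kg.
Tool frame: the origin (TCP) lies on the mounting face of the last link; the fingertips stand 178 mm ahead of it and the grasp point (between the pads) lies 159 mm ahead of it; y points along the fingers, z is the direction in which the jaws open and shut, and the axes are right-handed (so a half turn about y gives the same grasp; the last joint's range is limited). The gripper opens to 88 mm and grips with 3 to 60 N. Pads are 19 mm wide; open, the fingers measure 130 mm over their backs; the gripper's body (78 mm by 193 mm) begins 47 mm behind the grasp point.
Start: joints at [-0.855, 0.359, 0.012, 0, -1.224, -0.288], TCP at [0.28, -0.614, 0.405] pointing down, gripper open.
Joint ranges: [-3.07, 3.07], [-1.43, 2.12], [-1.02, 1.25], [-3.03, 1.67], [-3.05, -0], [-3.03, 3.03]. Speed limits (rad/s): [2.39, 2.39, 3.01, 3.14, 3.14, 3.14].

INTERFACE

Orientations are given as a rotation vector (axis times angle).
In Python, from station import bot, get_image, camera_info, search_frame gives the robot as it stands. The module is installed in compiled form; this text tells all that it offers.
- The arm moves only by the tool step_arm, never from a script. Its argument "increments" is a list of rows, each an object of numbers: "dx", "dy", "dz": the shift along the world's x, y, z in cm; "roll": the turn about the world's z in rad; "fingers": the finger opening in cm, from 0 to 8.76. In form: [{"dx": .., "dy": .., "dz": .., "roll": .., "fingers": ..}, ...]. A call has exactly 5 rows; each row is the pose to reach, as a shift and turn from the pose commanded when the call began; what a row does not reach only later rows make up. A row lasts 1/8 s, in which the tool goes at most 62.5 mm and 10.7 degrees, less where a joint would pass 70% of its speed; a pose out of reach is approached as far as the arm can. A call with a gripper value outside its range is refused whole. The fingers move at their own pace and stop on an object; "force" is the grip in N (left out, the last holds). Time passes only in rows, so rows that repeat a pose let the fingers close, or fill a call up. It gives the time, the measured TCP pose, the force and the opening at its end, in the units of the state.
- bot.get_state(): the state, without advancing time (a new reading comes with each control period).
- get_image(name): name is "scene" or "top"; returns (picture, depth): 420x560x3 uint8, blue, green, red; 420x560 float32, m along the optical axis (not along the pixel's ray), 0 where there is no reading.
- camera_info(name): a dict with "fovy" (degrees; the focal length in pixels is half the picture's height over the tangent of half this angle, whatever the lens; pixels are square), "cx", "cy" (the principal point, pixels), "k1" (the pictures are not rectified: a ray, as slopes to the right and down, at radius r is drawn at 1 + k1 r^2 times it, then the intrinsics apply), "R" (3x3) and "t" (3): a world point X has camera coordinates R X + t. Camera axes: x right, y down, z forward; pixel columns grow to the right and rows downward; lengths in m; the calibration is good to about 2 mm. A picture is of the moment at which its call begins. camera_info takes no time and is no camera call.
- bot.hand_in(): hands the job in, once; it reports no verdict.
Trained networks look in the newest picture that a camera, given by its name, has taken for a name from the list of things; names that differ only in an ending like _2 or _b are one class to them, and where a whole thing is asked for, a point or a joint stands for the part that bears it (a point fixed in the world has none). Each returns a list of dicts, best first, with "confidence" (0 to 1); they miss things now and then, are a little off and sometimes report something else, mostly with a low value. They report only what shows in the picture. A call takes as long as a camera call.
- search_frame(camera, thing): "rect" ([left, top, right, bottom] in pixels, round what is visible of it).
The state is a dict: "clock": time; "joint_positions": joint angles; "qd": joint speeds; "effort": joint torques, N m; "position": TCP position; "eef_rot": TCP orientation; "wrist_force": force on the tool from outside, world axes, zero at the start; "torque": the same for the moment, N m; "grip_width": finger opening in m.
Only numpy, scipy, OpenCV 4.12 (cv2) and the standard library are available. Lean on these libraries where they do the work, as an engineer would, in place of code of your own. Each camera call takes 0.05 s, during which the arm holds its last target. There are 200 camera calls.

## Working session

There is one attempt and no reset: what is moved stays moved. The work goes in short steps, Python scripts to look and compute and a tool call to move; the robot and the scene stay as the last step left them, time stands still between calls to the robot, and variables do not carry over. Pictures are saved under pics/ and viewed, about 12 in all and at most 16, crops included, and the job is handed in when it is done.

Besides the shell and the picture viewer there is one more tool, called after ">>>" as name([rows], argument=value, ...), one row to a line, values as JSON. step_arm: Moves the arm, as the interface text tells. Its arguments: {"type":"object","properties":{"increments":{"type":"array"},"force":{"type":"number"}},"required":["increments"]}

```bash
mkdir -p pics; cat > h.py <<'E'
import numpy as np, cv2
from station import bot, get_image, camera_info, search_frame
def cam(n):
    c=camera_info(n); f=210/np.tan(np.radians(c['fovy'])/2)
    return c,f,np.array(c['R']),np.array(c['t'])
def rays(n,uv):
    c,f,R,t=cam(n); d=np.atleast_2d((np.asarray(uv,float)-[c['cx'],c['cy']])/f)
    s=d.copy()
    for _ in range(20): s=d/(1+c['k1']*(s**2).sum(1,keepdims=True))
    return s
def at_z(n,uv,z):
    c,f,R,t=cam(n); s=rays(n,uv); D=np.c_[s,np.ones(len(s))]@R; o=-R.T@t
    return o+D*((np.asarray(z)-o[2])/D[:,2])[:,None]
def at_d(n,uv,d):
    c,f,R,t=cam(n); s=rays(n,uv); X=np.c_[s,np.ones(len(s))]*np.asarray(d).reshape(-1,1); return (X-t)@R
def proj(n,X):
    c,f,R,t=cam(n); Y=np.atleast_2d(X)@R.T+t; s=Y[:,:2]/Y[:,2:]; r2=(s**2).sum(1,keepdims=True)
    return s*(1+c['k1']*r2)*f+[c['cx'],c['cy']]
def cloud(n,dep):
    v,u=np.mgrid[0:420,0:560]; X=at_d(n,np.c_[u.ravel(),v.ravel()],dep.ravel()).reshape(420,560,3); X[dep<=0]=np.nan; return X
def ortho(n,img,dep,x0,x1,y0,y1,z,ppm):
    "rectified view of plane z: image right = -y, up = +x"
    W=int((y1-y0)*ppm);H=int((x1-x0)*ppm)
    r,c=np.mgrid[0:H,0:W]; P=np.c_[(x1-(r.ravel()+.5)/ppm),(y1-(c.ravel()+.5)/ppm),np.full(H*W,z)]
    m=proj(n,P).astype(np.float32).reshape(H,W,2)
    return cv2.remap(img,m,None,cv2.INTER_LINEAR)
E
python3 - <<'E'
from h import *
for n in('scene','top'):
    im,d=get_image(n); cv2.imwrite(f'pics/{n}0.png',im); np.savez(f'{n}0.npz',im=im,d=d)
    c,f,R,t=cam(n); print(n,f,c['k1'],-R.T@t,R.round(2).tolist())
for th in 'tray wrench pliers hook_spanner hex_key spacer bushing rivet_box oil_bottle gauge_grip crank_knob gauge'.split():
    for n in ('top','scene') if th in('wrench','pliers','hook_spanner','hex_key') else ('top',):
        print(th,n,[(round(r['confidence'],2),np.round(r['rect']).tolist()) for r in search_frame(n,th)[:3]])
print(bot.get_state())
E
```

```text
scene 468.7325454153345 -0.020223115905283393 [1.0514245  0.23479412 0.88567539] [[-0.3, 0.95, -0.01], [0.8, 0.24, -0.55], [-0.52, -0.18, -0.83]]
top 411.95125707565234 -0.04752989604449969 [0.41214519 0.06175481 0.95848075] [[-0.0, -1.0, 0.02], [-0.98, 0.0, -0.19], [0.19, -0.02, -0.98]]
tray top [(0.72, [365.0, 189.0, 450.0, 291.0])]
wrench top [(0.56, [272.0, 232.0, 294.0, 292.0])]
wrench scene [(0.81, [260.0, 166.0, 285.0, 216.0]), (0.55, [433.0, 193.0, 451.0, 207.0])]
pliers top [(0.94, [310.0, 161.0, 339.0, 216.0]), (0.38, [249.0, 118.0, 272.0, 150.0]), (0.19, [273.0, 230.0, 290.0, 290.0])]
pliers scene [(0.55, [183.0, 215.0, 230.0, 268.0])]
hook_spanner top [(0.83, [304.0, 247.0, 335.0, 296.0]), (0.64, [366.0, 188.0, 453.0, 293.0])]
hook_spanner scene [(0.6, [228.0, 154.0, 249.0, 199.0])]
hex_key top [(0.36, [248.0, 115.0, 272.0, 151.0])]
hex_key scene []
spacer top [(0.65, [228.0, 289.0, 247.0, 309.0]), (0.58, [308.0, 162.0, 335.0, 216.0]), (0.53, [272.0, 234.0, 292.0, 290.0])]
bushing top [(0.64, [339.0, 312.0, 356.0, 324.0]), (0.53, [303.0, 112.0, 328.0, 147.0])]
rivet_box t
[... 201 characters left out ...]
)]
gauge top [(0.58, [105.0, 251.0, 137.0, 276.0])]
{'clock': 0.9, 'joint_positions': array([-8.54878627e-01,  3.58565238e-01,  1.18633771e-02, -3.09973064e-05,
       -1.22412343e+00, -2.88085290e-01]), 'qd': array([0.00106316, 0.0001147 , 0.00101702, 0.0017376 , 0.00095932,
       0.00013138]), 'effort': array([ 1.19423610e-03, -5.82355893e+01,  2.93302828e+01,  7.00234607e+00,
        1.25467958e-02, -3.05391006e-05]), 'position': array([ 0.28000924, -0.61412845,  0.40466218]), 'eef_rot': array([-1.5445873 , -0.33555358,  0.33553521]), 'wrist_force': array([-0.30160093, -0.28698815, -0.80574332]), 'torque': array([-0.05360175, -0.01215707, -0.03251569]), 'grip_width': 0.08782469362783024}
```

View pics/top0.png

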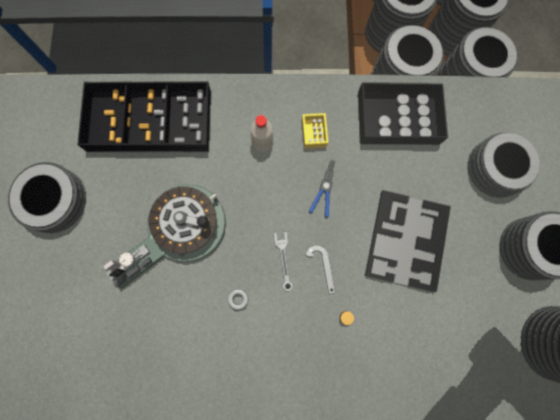

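View pics/scene0.png

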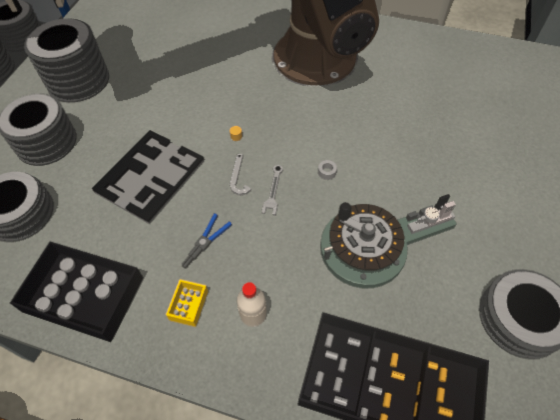

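```bash
python3 - <<'E'
from h import *
from scipy.spatial.transform import Rotation as Ro
print(Ro.from_rotvec([-1.5445873 , -0.33555358,  0.33553521]).as_matrix().round(3).tolist())
im,d=[np.load('top0.npz')[k] for k in('im','d')]; X=cloud('top',d)
ims,ds=[np.load('scene0.npz')[k] for k in('im','d')]; Xs=cloud('scene',ds)
for n,p in dict(tray=(408,240),wj=(281,237),wr=(288,286),pn=(331,165),ph=(320,213),hs=(332,290),knob=(204,222),spin=(180,218),grip=(120,265),ptr=(213,197),bottle=(261,130),table=(250,260)).items(): print(n,X[p[1],p[0]].round(4))
# tools region
x0,x1,y0,y1=.25,.62,-.36,.13; ppm=1600
def grid(o,x0,x1,y0,y1,ppm):
    for x in np.arange(np.ceil(x0*20)/20,x1,.05):
        cv2.line(o,(0,int((x1-x)*ppm)),(o.shape[1],int((x1-x)*ppm)),(0,255,255) ,1); cv2.putText(o,f'{x:.2f}',(0,int((x1-x)*ppm)),0,.4,(0,255,0),1)
    for y in np.arange(np.ceil(y0*20)/20,y1,.05):
        cv2.line(o,(int((y1-y)*ppm),0),(int((y1-y)*ppm),o.shape[0]),(0,255,255),1); cv2.putText(o,f'{y:.2f}',(int((y1-y)*ppm),10),0,.4,(0,255,0),1)
    return o
o=grid(ortho('top',im,d,x0,x1,y0,y1,.009,ppm),x0,x1,y0,y1,ppm); cv2.imwrite('pics/o1.png',o); print(o.shape)
E
```

```text
[[0.91, 0.0, -0.415], [0.415, 0.0, 0.91], [0.0, -1.0, 0.0]]
tray [ 0.5206 -0.2608  0.0091]
wj [ 0.5301  0.0362 -0.002 ]
wr [0.4167 0.0214 0.0111]
pn [ 0.7015 -0.0843  0.0123]
ph [ 0.5868 -0.0566  0.    ]
hs [ 0.4071 -0.0786  0.0106]
knob [0.5457 0.1969 0.1245]
spin [0.559  0.2529 0.095 ]
grip [0.4623 0.39   0.0515]
ptr [0.6134 0.1896 0.0555]
bottle [0.7538 0.0816 0.1024]
table [0.4764 0.1083 0.0008]
(592, 784, 3)
```

View pics/o1.png

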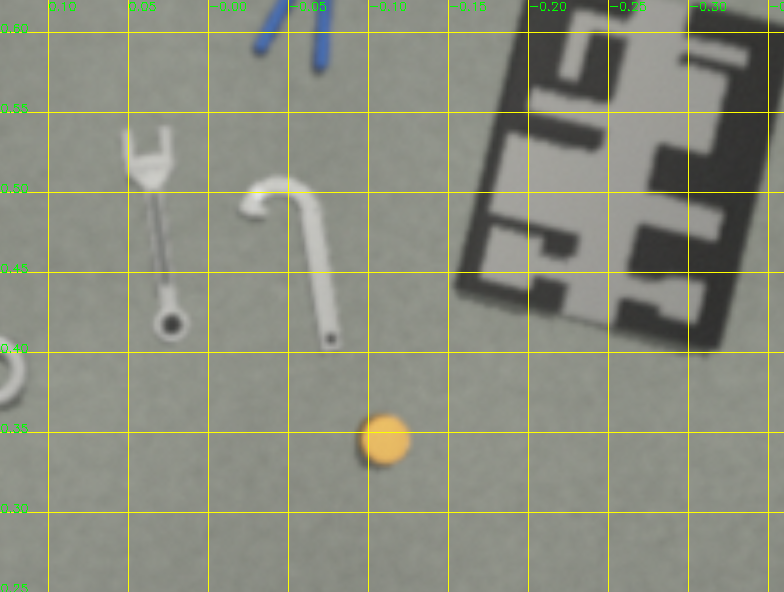

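```bash
cat >> h.py <<'E'
def grid(o,x0,x1,y0,y1,ppm,s=.05):
    for x in np.arange(np.ceil(x0/s)*s,x1,s):
        cv2.line(o,(0,int((x1-x)*ppm)),(o.shape[1],int((x1-x)*ppm)),(0,255,255) ,1); cv2.putText(o,f'{x:.2f}',(0,int((x1-x)*ppm)),0,.4,(0,255,0),1)
    for y in np.arange(np.ceil(y0/s)*s,y1,s):
        cv2.line(o,(int((y1-y)*ppm),0),(int((y1-y)*ppm),o.shape[0]),(0,255,255),1); cv2.putText(o,f'{y:.2f}',(int((y1-y)*ppm),10),0,.4,(0,255,0),1)
    return o
E
python3 - <<'E'
from h import *
L={n:np.load(n+'0.npz') for n in('top','scene')}
def mk(a,z,ppm): return np.hstack([grid(ortho(n,L[n]['im'],0,*a,z,ppm),*a,ppm) for n in('top','scene')])
a=mk((.38,.66,-.38,-.13),.018,1600); cv2.imwrite('pics/o2.png',a)
b=mk((.42,.66,.13,.45),.082,1250); cv2.imwrite('pics/o3.png',b); print(a.shape,b.shape)
E
```

```text
(448, 800, 3) (300, 800, 3)
```

View pics/o2.png

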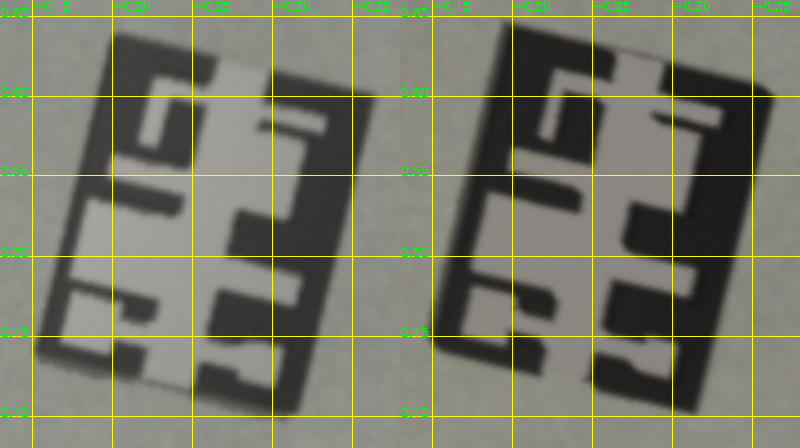

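View pics/o3.png

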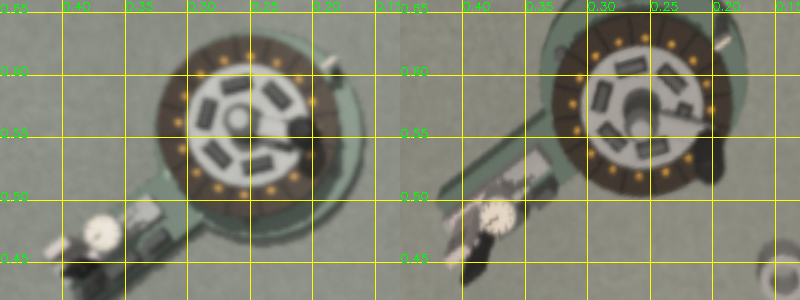

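```bash
cat > stand.py <<'E'
from h import *
import sys
def comp(X,lo,hi,box):
    m=(X[...,2]>lo)&(X[...,2]<hi)&(X[...,0]>box[0])&(X[...,0]<box[1])&(X[...,1]>box[2])&(X[...,1]<box[3]); return X[m]
if __name__=='__main__':
  for n in('top','scene'):
    L=np.load(n+'0.npz'); X=cloud(n,L['d'])
    D=comp(X,.056,.067,(.46,.66,.14,.35))
    (c,r)=cv2.minEnclosingCircle(D[:,:2].astype(np.float32)); 
    K=comp(X,.115,.135,(.46,.66,.13,.35)); (kc,kr)=cv2.minEnclosingCircle(K[:,:2].astype(np.float32))
    B=comp(X,.016,.028,(.42,.70,.10,.45)); 
    H=comp(X,.09,.105,(.53,.6,.22,.28))
    print(n,'disc',np.round(c,4),round(r,4),len(D),np.median(D[:,2]),'knob',np.round(kc,4),round(kr,4),len(K),np.median(K[:,2]).round(4),K[:,:2].mean(0).round(4),'hub',H.mean(0).round(4),len(H))
    G=comp(X,.07,.10,(.42,.55,.33,.45)); print('grip',len(G)); print(G[np.argsort(-G[:,2])][:40].round(3).tolist())
E
python3 stand.py
python3 - <<'E'
from h import *
o=[]
for n,z in(('top',.092),('scene',.092)):
    L=np.load(n+'0.npz'); a=(.42,.52,.33,.44); o.append(grid(ortho(n,L['im'],0,*a,z,3600),*a,3600,.02))
o=np.hstack(o); cv2.imwrite('pics/o4.png',o); print(o.shape)
E
```

```text
top disc [0.5555 0.2655] 0.1034 3044 0.06229066602940747 knob [0.5498 0.2037] 0.0121 105 0.1242 [0.5488 0.2026] hub [0.5631 0.2546 0.0933] 53
grip 149
[[0.439, 0.394, 0.095], [0.468, 0.392, 0.095], [0.45, 0.38, 0.094], [0.462, 0.4, 0.094], [0.462, 0.394, 0.094], [0.464, 0.4, 0.094], [0.441, 0.393, 0.093], [0.464, 0.392, 0.093], [0.456, 0.406, 0.093], [0.46, 0.402, 0.093], [0.443, 0.393, 0.093], [0.466, 0.399, 0.093], [0.456, 0.402, 0.093], [0.448, 0.383, 0.093], [0.464, 0.39, 0.093], [0.462, 0.405, 0.093], [0.458, 0.402, 0.093], [0.443, 0.391, 0.093], [0.45, 0.387, 0.092], [0.452, 0.404, 0.092], [0.46, 0.396, 0.092], [0.441, 0.387, 0.092], [0.462, 0.403, 0.092], [0.441, 0.391, 0.092], [0.443, 0.387, 0.092], [0.448, 0.387, 0.092], [0.468, 0.395, 0.092], [0.437, 0.395, 0.092], [0.464, 0.399, 0.092], [0.454, 0.409, 0.092], [0.45, 0.379, 0.092], [0.452, 0.406, 0.092], [0.443, 0.389, 0.092], [0.462, 0.399, 0.092], [0.448, 0.385, 0.092], [0.456, 0.411, 0.092], [0.439, 0.391, 0.092], [0.452, 0.379, 0.091], [0.454, 0.407, 0.091], [0.458, 0.405, 0.091]]
scene disc [0.5573 0.267 ] 0.1049 3311 
[... 338 characters left out ...]
093], [0.451, 0.385, 0.093], [0.449, 0.383, 0.093], [0.461, 0.41, 0.093], [0.46, 0.404, 0.093], [0.464, 0.408, 0.093], [0.468, 0.395, 0.093], [0.44, 0.394, 0.093], [0.448, 0.387, 0.092], [0.46, 0.412, 0.092], [0.454, 0.405, 0.092], [0.469, 0.397, 0.092], [0.471, 0.399, 0.092], [0.461, 0.4, 0.092], [0.454, 0.407, 0.092], [0.45, 0.387, 0.092], [0.462, 0.396, 0.092], [0.441, 0.398, 0.092], [0.46, 0.402, 0.092], [0.442, 0.394, 0.092], [0.439, 0.396, 0.092], [0.444, 0.397, 0.092], [0.463, 0.401, 0.092], [0.461, 0.398, 0.092], [0.446, 0.389, 0.091], [0.462, 0.404, 0.091], [0.449, 0.389, 0.091], [0.465, 0.403, 0.091], [0.46, 0.408, 0.091], [0.453, 0.384, 0.091], [0.443, 0.389, 0.091]]
(360, 790, 3)
```

View pics/o4.png

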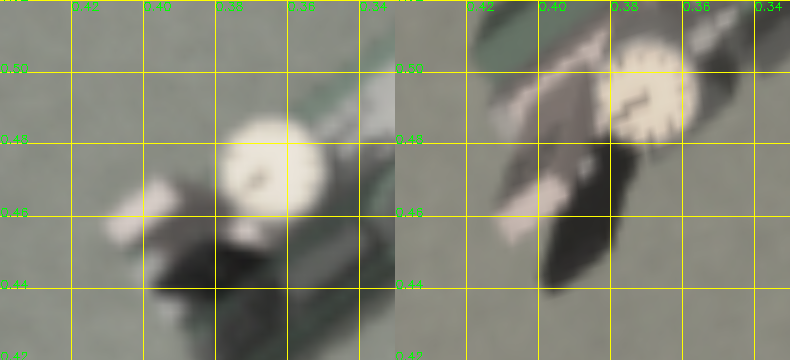

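>>> step_arm([
  {"dx":3.8,"dy":4.88,"dz":0,"roll":0.18,"fingers":6},
  {"dx":7.6,"dy":9.76,"dz":0,"roll":0.36,"fingers":6},
  {"dx":11.4,"dy":14.64,"dz":0,"roll":0.54,"fingers":6},
  {"dx":15.2,"dy":19.52,"dz":0,"roll":0.72,"fingers":6},
  {"dx":19,"dy":24.4,"dz":0,"roll":0.9,"fingers":6},
], force=20)

```text
clock: 1.52
position: [0.471, -0.3684, 0.405]
eef_rot: [-1.313, -1.033, 1.033]
wrist_force: [0.6, -0.2, -0.2]
grip_width: 0.0602
```

>>> step_arm([
  {"dx":1.2,"dy":6.1,"dz":0,"roll":0.18,"fingers":6},
  {"dx":2.4,"dy":12.2,"dz":0,"roll":0.36,"fingers":6},
  {"dx":3.6,"dy":18.3,"dz":0,"roll":0.54,"fingers":6},
  {"dx":4.8,"dy":24.4,"dz":0,"roll":0.72,"fingers":6},
  {"dx":6,"dy":30.5,"dz":0,"roll":0.889,"fingers":6},
])

```text
clock: 2.15
position: [0.53, -0.0631, 0.4051]
eef_rot: [-0.828, -1.672, 1.671]
wrist_force: [1.1, -1.6, 1.8]
grip_width: 0.0598
```

>>> step_arm([
  {"dx":-1,"dy":6,"dz":0,"roll":0,"fingers":6},
  {"dx":-2,"dy":12,"dz":0,"roll":0,"fingers":6},
  {"dx":-3,"dy":18,"dz":0,"roll":0,"fingers":6},
  {"dx":-4,"dy":24,"dz":0,"roll":0,"fingers":6},
  {"dx":-5,"dy":30,"dz":0,"roll":0,"fingers":6},
])

```text
clock: 2.78
position: [0.4793, 0.2368, 0.4052]
eef_rot: [-0.831, -1.668, 1.667]
wrist_force: [1.5, 0.3, 0.2]
grip_width: 0.0601
```

```bash
python3 - <<'E'
from h import *
from scipy.optimize import minimize, least_squares
from scipy.spatial.transform import Rotation as Ro
s=bot.get_state(); print(s['clock'],s['position'].round(4),Ro.from_rotvec(s['eef_rot']).as_matrix().round(3)[:,2],s['joint_positions'].round(2),s['grip_width'])
from stand import comp
for n in('top','scene'):
    L=np.load(n+'0.npz'); X=cloud(n,L['d'])
    D=comp(X,.055,.067,(.46,.66,.14,.35))[:,:2]
    # robust: maximise soft count in r<.075
    # boundary points: for angular bins, max radius
    c=np.array([.563,.255])
    for _ in range(10):
        v=D-c; r=np.hypot(*v.T); a=np.degrees(np.arctan2(v[:,1],v[:,0])); ok=r<.085
        pts=[]
        for b in range(-180,180,10):
            if 90<=b<160: continue
            m=ok&(a>=b)&(a<b+10)
            if m.sum()>3: pts.append(D[m][np.argsort(r[m])[-2]])
        pts=np.array(pts)
        q=least_squares(lambda p:np.hypot(*(pts-p[:2]).T)-p[2],[*c,.075],loss='soft_l1',f_scale=.002); c=q.x[:2]
    print(n,q.x.round(4))
    # pointer: bright light points near radius .08-.1 at -53deg
    im=L['im'].astype(int); V=X-[*c,0]; rr=np.hypot(V[...,0],V[...,1]); an=np.degrees(np.arctan2(V[...,1],V[...,0]))
    m=(rr>.072)&(rr<.1)&(abs(an+53)<20)&(im.min(2)>150); P=X[m]; print('pointer',m.sum(),P.mean(0).round(4),an[m].mean().round(1))
E
```

```text
2.775 [0.4793 0.2368 0.4052] [-0.798 -0.602 -0.001] [ 0.83  0.13 -0.3   0.   -1.15 -0.18] 0.06010470236711731
top [0.5631 0.256  0.0741]
pointer 17 [0.616  0.1911 0.056 ] -50.8
scene [0.5641 0.2563 0.0745]
pointer 9 [0.6147 0.1903 0.062 ] -52.6
```

>>> step_arm([
  {"dx":-0.6,"dy":4,"dz":0,"fingers":5.4},
  {"dx":-1.2,"dy":8,"dz":0,"fingers":5.4},
  {"dx":-1.8,"dy":12,"dz":-3,"fingers":5.4},
  {"dx":-2.4,"dy":16.1,"dz":-8,"fingers":5.4},
  {"dx":-2.4,"dy":16.1,"dz":-11,"fingers":5.4},
])

```text
schema error: expected keys dx, dy, dz, roll, fingers
```

>>> step_arm([
  {"dz":-1.5,"dx":0,"fingers":5.4},
  {"dz":-3,"dx":0,"fingers":5.4},
  {"dz":-4,"dx":0,"fingers":5.4},
  {"dz":-4.8,"dx":0,"fingers":5.4},
  {"dz":-4.8,"dx":0,"fingers":5.4},
])

```text
schema error: expected keys dx, dy, dz, roll, fingers
```

```bash
python3 - <<'E'
from h import *
s=bot.get_state(); print(s['position'].round(4),s['wrist_force'].round(1))
o=[]
for n in('top','scene'):
    im,d=get_image(n); cv2.imwrite(f'pics/{n}1.png',im)
    c=proj(n,[.456,.396,.09])[0].astype(int); p=im[max(0,c[1]-45):c[1]+45,max(0,c[0]-60):c[0]+60]; o.append(cv2.resize(p,(400,300),interpolation=cv2.INTER_CUBIC))
cv2.imwrite('pics/c1.png',np.hstack(o))
E
```

```text
[0.4793 0.2368 0.4052] [1.5 0.3 0.2]
```

View pics/c1.png

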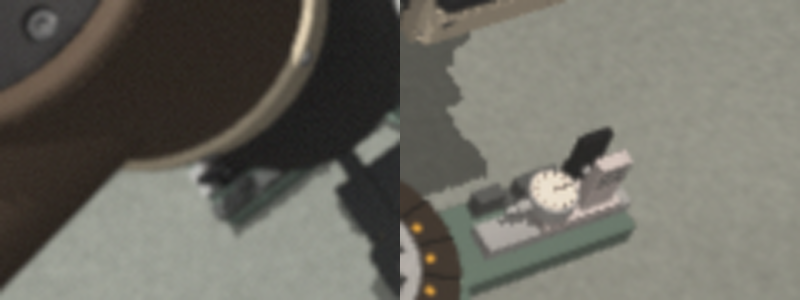

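All keys are required in every row, so both moves were refused. The crop shows the gauge untouched, with the plates at about (575-630,130-200) in the right half. I'll send the moves again with every key.

>>> step_arm([
  {"dx":-0.6,"dy":4,"dz":0,"roll":0,"fingers":5.4},
  {"dx":-1.2,"dy":8,"dz":0,"roll":0,"fingers":5.4},
  {"dx":-1.8,"dy":12,"dz":-3,"roll":0,"fingers":5.4},
  {"dx":-2.4,"dy":16.1,"dz":-8,"roll":0,"fingers":5.4},
  {"dx":-2.4,"dy":16.1,"dz":-11,"roll":0,"fingers":5.4},
])

```text
clock: 3.5
position: [0.4554, 0.3975, 0.2924]
eef_rot: [-0.829, -1.667, 1.669]
wrist_force: [-0.3, -1.0, -1.0]
grip_width: 0.054
```

```bash
python3 - <<'E'
from h import *
s=bot.get_state(); print(s['position'].round(4),s['wrist_force'].round(1))
im,d=get_image('scene'); cv2.imwrite('pics/s2.png',im)
c=proj('scene',[.456,.396,.10])[0].astype(int); x0,y0=max(0,c[0]-75),max(0,c[1]-70); p=im[y0:y0+130,x0:x0+150].copy()
k=5; p=cv2.resize(p,None,fx=k,fy=k,interpolation=cv2.INTER_CUBIC)
# expected finger tip inner face centers at +-27mm along jaw, z = TCP-.178, shown
P=s['position']; ax=np.array([.798,.602,0])
for z in(P[2]-.178,.092):
  for e in(-.027,.027,-.017,.011,0):
    u=((proj('scene',P*[1,1,0]+ax*e+[0,0,z])[0]-[x0,y0]+.5)*k).astype(int); cv2.circle(p,tuple(u),3,(0,0,255) if z==.092 else (0,255,0),-1)
cv2.imwrite('pics/c2.png',p); print(p.shape)
E
```

```text
[0.4554 0.3975 0.2924] [-0.3 -1.  -1. ]
(650, 750, 3)
```

View pics/c2.png

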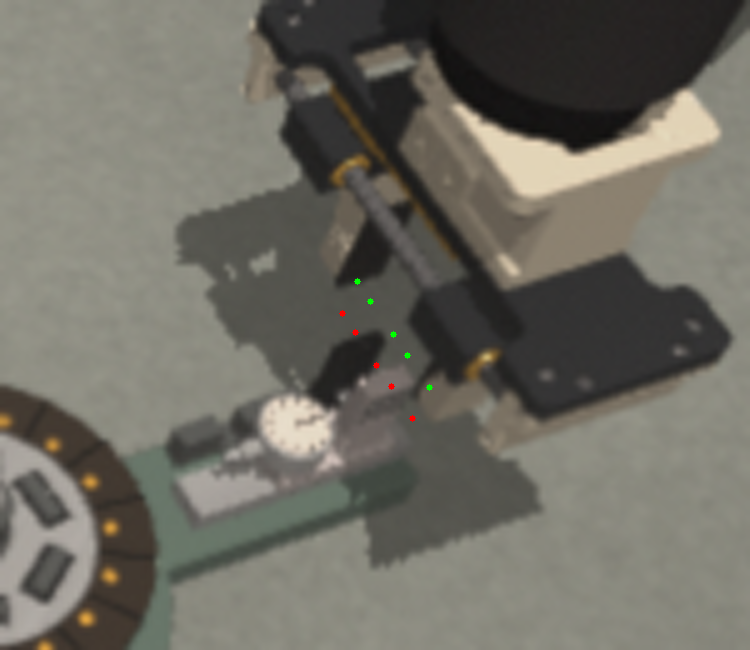

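>>> step_arm([
  {"dx":0.05,"dy":0,"dz":-1.5,"roll":0,"fingers":5.4},
  {"dx":0.05,"dy":0,"dz":-3,"roll":0,"fingers":5.4},
  {"dx":0.05,"dy":0,"dz":-4.5,"roll":0,"fingers":5.4},
  {"dx":0.05,"dy":0,"dz":-4.8,"roll":0,"fingers":5.4},
  {"dx":0.05,"dy":0,"dz":-4.8,"roll":0,"fingers":5.4},
])

```text
clock: 4.18
position: [0.4567, 0.3958, 0.2468]
eef_rot: [-0.831, -1.667, 1.667]
wrist_force: [0.3, 0.2, 0.2]
grip_width: 0.054
```

>>> step_arm([
  {"dx":0,"dy":0,"dz":0,"roll":0,"fingers":1.5},
  {"dx":0,"dy":0,"dz":0,"roll":0,"fingers":1.5},
  {"dx":0,"dy":0,"dz":0,"roll":0,"fingers":1.5},
  {"dx":0,"dy":0,"dz":0,"roll":0,"fingers":1.5},
  {"dx":0,"dy":0,"dz":0,"roll":0,"fingers":1.5},
])

```text
clock: 4.8
position: [0.4571, 0.3967, 0.2469]
eef_rot: [-0.831, -1.67, 1.665]
wrist_force: [3.9, 3.5, -4.6]
grip_width: 0.0212
```

>>> step_arm([
  {"dx":0,"dy":0,"dz":0,"roll":0,"fingers":1.5},
  {"dx":0,"dy":0,"dz":0,"roll":0,"fingers":1.5},
  {"dx":0,"dy":0,"dz":0,"roll":0,"fingers":1.5},
  {"dx":0,"dy":0,"dz":0,"roll":0,"fingers":1.5},
  {"dx":0,"dy":0,"dz":0,"roll":0,"fingers":1.5},
])

```text
clock: 5.42
position: [0.4571, 0.3967, 0.2469]
eef_rot: [-0.831, -1.67, 1.665]
wrist_force: [4.6, 4.1, -3.5]
grip_width: 0.0212
```

>>> step_arm([
  {"dx":0.3,"dy":-0.4,"dz":0,"roll":0,"fingers":1.5},
  {"dx":0.61,"dy":-0.79,"dz":0,"roll":0,"fingers":1.5},
  {"dx":0.91,"dy":-1.19,"dz":0,"roll":0,"fingers":1.5},
  {"dx":1.22,"dy":-1.59,"dz":0,"roll":0,"fingers":1.5},
  {"dx":1.22,"dy":-1.59,"dz":0,"roll":0,"fingers":1.5},
])

```text
clock: 6.05
position: [0.4696, 0.3806, 0.2469]
eef_rot: [-0.832, -1.67, 1.665]
wrist_force: [5.4, 2.9, -4.3]
grip_width: 0.0214
```

>>> step_arm([
  {"dx":0.3,"dy":-0.4,"dz":0,"roll":0,"fingers":1.5},
  {"dx":0.61,"dy":-0.79,"dz":0,"roll":0,"fingers":1.5},
  {"dx":0.85,"dy":-1.11,"dz":0,"roll":0,"fingers":1.5},
  {"dx":1.13,"dy":-1.48,"dz":0,"roll":0,"fingers":1.5},
  {"dx":1.13,"dy":-1.48,"dz":0,"roll":0,"fingers":1.5},
])

```text
clock: 6.68
position: [0.481, 0.3659, 0.2469]
eef_rot: [-0.832, -1.67, 1.665]
wrist_force: [6.2, 3.3, -5.1]
grip_width: 0.0215
```

>>> step_arm([
  {"dx":0.06,"dy":-0.08,"dz":0,"roll":0,"fingers":1.5},
  {"dx":0.09,"dy":-0.12,"dz":0,"roll":0,"fingers":1.5},
  {"dx":0.15,"dy":-0.2,"dz":0,"roll":0,"fingers":1.5},
  {"dx":0.15,"dy":-0.2,"dz":0,"roll":0,"fingers":1.5},
  {"dx":0.15,"dy":-0.2,"dz":0,"roll":0,"fingers":1.5},
])

```text
clock: 7.3
position: [0.4821, 0.3644, 0.2469]
eef_rot: [-0.831, -1.671, 1.665]
wrist_force: [3.8, 4.7, -4.1]
grip_width: 0.0209
```

>>> step_arm([
  {"dx":0.06,"dy":-0.08,"dz":0,"roll":0,"fingers":1.5},
  {"dx":0.12,"dy":-0.16,"dz":0,"roll":0,"fingers":1.5},
  {"dx":0.12,"dy":-0.16,"dz":0,"roll":0,"fingers":1.5},
  {"dx":0.12,"dy":-0.16,"dz":0,"roll":0,"fingers":1.5},
  {"dx":0.12,"dy":-0.16,"dz":0,"roll":0,"fingers":1.5},
])

```text
clock: 7.92
position: [0.4824, 0.364, 0.2469]
eef_rot: [-0.829, -1.672, 1.663]
wrist_force: [-4.1, 11.6, -2.8]
grip_width: 0.0211
```

>>> step_arm([
  {"dx":-0.06,"dy":0.08,"dz":0,"roll":0,"fingers":1.5},
  {"dx":-0.12,"dy":0.16,"dz":0,"roll":0,"fingers":5.0},
  {"dx":-0.12,"dy":0.16,"dz":0,"roll":0,"fingers":5.0},
  {"dx":-0.12,"dy":0.16,"dz":0,"roll":0,"fingers":5.0},
  {"dx":-0.12,"dy":0.16,"dz":0,"roll":0,"fingers":5.0},
])

```text
clock: 8.55
position: [0.4817, 0.3629, 0.2467]
eef_rot: [-0.831, -1.667, 1.667]
wrist_force: [0.5, 0.2, 0.2]
grip_width: 0.0491
```

>>> step_arm([
  {"dx":0,"dy":0,"dz":4,"roll":0,"fingers":5.0},
  {"dx":0,"dy":0,"dz":8,"roll":0,"fingers":5.0},
  {"dx":2,"dy":-5,"dz":10,"roll":0,"fingers":5.0},
  {"dx":4.4,"dy":-10.5,"dz":10,"roll":0,"fingers":5.0},
  {"dx":6.8,"dy":-16,"dz":10,"roll":0,"fingers":5.0},
])

```text
clock: 9.18
position: [0.5499, 0.2016, 0.3474]
eef_rot: [-0.831, -1.669, 1.667]
wrist_force: [0.6, -0.1, -0.4]
grip_width: 0.0499
```

```bash
python3 - <<'E'
from h import *
s=bot.get_state(); print(s['position'].round(4),s['wrist_force'].round(1))
im,d=get_image('scene'); cv2.imwrite('pics/s3.png',im)
x0,y0,k=330,160,5; p=cv2.resize(im[y0:y0+120,x0:x0+150],None,fx=k,fy=k,interpolation=cv2.INTER_CUBIC)
P=s['position']; ax=np.array([.798,.602,0])
for X,c in((P*[1,1,0]+[0,0,P[2]-.178],(0,255,0)),(P*[1,1,0]+[0,0,.126],(0,0,255)),([.5636,.2562,.062],(255,0,0))):
    u=((proj('scene',X)[0]-[x0,y0]+.5)*k).astype(int); cv2.circle(p,tuple(u),4,c,-1)
cv2.imwrite('pics/c3.png',p)
E
```

```text
[0.5499 0.2016 0.3474] [ 0.6 -0.1 -0.4]
```

View pics/c3.png

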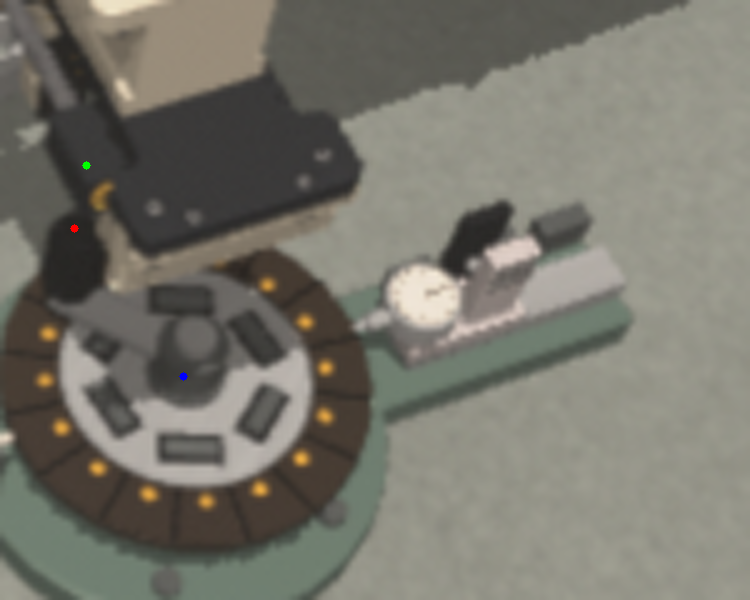

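>>> step_arm([
  {"dx":0,"dy":0.15,"dz":-3,"roll":0,"fingers":5.0},
  {"dx":0,"dy":0.15,"dz":-6,"roll":0,"fingers":5.0},
  {"dx":0,"dy":0.15,"dz":-7.8,"roll":0,"fingers":5.0},
  {"dx":0,"dy":0.15,"dz":-7.8,"roll":0,"fingers":5.0},
  {"dx":0,"dy":0.15,"dz":-7.8,"roll":0,"fingers":4.0},
])

```text
clock: 9.85
position: [0.5499, 0.2048, 0.2695]
eef_rot: [-0.832, -1.668, 1.667]
wrist_force: [0.8, 0.5, 0.2]
grip_width: 0.0447
```

>>> step_arm([
  {"dx":0,"dy":0,"dz":0,"roll":0,"fingers":1.8},
  {"dx":0,"dy":0,"dz":0,"roll":0,"fingers":1.8},
  {"dx":0,"dy":0,"dz":0,"roll":0,"fingers":1.8},
  {"dx":0,"dy":0,"dz":0,"roll":0,"fingers":1.8},
  {"dx":0,"dy":0,"dz":0,"roll":0,"fingers":1.8},
], force=12)

```text
clock: 10.48
position: [0.5496, 0.2045, 0.2693]
eef_rot: [-0.831, -1.667, 1.667]
wrist_force: [-2.5, -1.7, 5.8]
grip_width: 0.0237
```

```bash
cat > circ.py <<'E'
from h import *
import sys
# rows relative to given TCP: circle about C radius r from a0 (deg) by da each
C=np.array([.5636,.2562])
def rows(a0,n,da,r=.055):
    p0=C+r*np.array([np.cos(np.radians(a0)),np.sin(np.radians(a0))])
    for i in range(0,n,5):
        b=C+r*np.array([np.cos(np.radians(a0+i*da)),np.sin(np.radians(a0+i*da))])
        print(round(a0+i*da,1),[tuple(((C+r*np.array([np.cos(np.radians(a0+(i+j)*da)),np.sin(np.radians(a0+(i+j)*da))])-b)*100).round(2)) for j in range(1,6)])
E
python3 - <<'E'
from circ import *
s=bot.get_state(); v=s['position'][:2]-C; print(s['position'],np.hypot(*v),np.degrees(np.arctan2(v[1],v[0])),s['wrist_force'],s['torque'])
rows(-104,40,10.4)
E
```

```text
[0.54958455 0.20446663 0.26926847] 0.053598270334406145 -105.15853393813735 [-2.53778935 -1.71896067  5.84603468] [-0.99070647  0.72983821  0.05276908]
-104.0 [(np.float64(0.99), np.float64(-0.15)), (np.float64(1.98), np.float64(-0.12)), (np.float64(2.96), np.float64(0.08)), (np.float64(3.88), np.float64(0.46)), (np.float64(4.72), np.float64(1.0))]
-52.0 [(np.float64(0.73), np.float64(0.68)), (np.float64(1.32), np.float64(1.48)), (np.float64(1.76), np.float64(2.38)), (np.float64(2.02), np.float64(3.34)), (np.float64(2.11), np.float64(4.33))]
0.0 [(np.float64(-0.09), np.float64(0.99)), (np.float64(-0.36), np.float64(1.95)), (np.float64(-0.8), np.float64(2.85)), (np.float64(-1.39), np.float64(3.65)), (np.float64(-2.11), np.float64(4.33))]
52.0 [(np.float64(-0.84), np.float64(0.54)), (np.float64(-1.76), np.float64(0.92)), (np.float64(-2.73), np.float64(1.13)), (np.float64(-3.73), np.float64(1.16)), (np.float64(-4.72), np.float64(1.0))]
104.0 [(np.float64(-0.94), np.float64(-0.33)), (np.float64(-1.81), np.float64(-0.82)), (np.float64(-2.57), np.float64(-1.46)), (np.float64(-3.21), np.float64(-2.23)), (np.float64(-3.69), np.float64(-3.1))]
156.0 [(np.float64(-0.32), np.float64(-0.94)), (np.float64(-0.47), np.float64(-1.93)), (np.float64(-0.43), np.float64(-2.93)), (np.float64(-0.22), np.float64(-3.9)), (np.float64(0.17), np.float64(-4.82))]
208.0 [(np.float64(0.55), np.float64(-0.83)), (np.float64(1.23), np.float64(-1.56)), (np.float64(2.04), np.float64(-2.14)), (np.float64(2.94), np.float64(-2.57)), (np.float64(3.9), np.float64(-2.83))]
260.0 [(np.float64(0.99), np.float64(-0.08)), (np.float64(1.99), np.float64(0.01)), (np.float64(2.94), np.float64(0.29)), (np.float64(3.84), np.float64(0.73)), (np.float64(4.64), np.float64(1.33))]
```

>>> step_arm([
  {"dx":0.99,"dy":-0.15,"dz":0,"roll":0,"fingers":1.8},
  {"dx":1.98,"dy":-0.12,"dz":0,"roll":0,"fingers":1.8},
  {"dx":2.96,"dy":0.08,"dz":0,"roll":0,"fingers":1.8},
  {"dx":3.88,"dy":0.46,"dz":0,"roll":0,"fingers":1.8},
  {"dx":4.72,"dy":1.0,"dz":0,"roll":0,"fingers":1.8},
])

```text
clock: 11.1
position: [0.5971, 0.2157, 0.2693]
eef_rot: [-0.831, -1.669, 1.665]
wrist_force: [-8.2, 6.4, 8.6]
grip_width: 0.0236
```

```bash
python3 - <<'E'
from circ import *
s=bot.get_state(); v=s['position'][:2]-C; print(s['position'],np.hypot(*v),np.degrees(np.arctan2(v[1],v[0])),s['wrist_force'],s['grip_width'])
n='scene'; im,d=get_image(n); X=cloud(n,d); cv2.imwrite('pics/s4.png',im)
E
```

```text
[0.59708899 0.21574903 0.2692547 ] 0.05251469188915011 -50.37895215404535 [-8.24155182  6.357469    8.59481099] 0.02359188528915085
```

>>> step_arm([
  {"dx":0.73,"dy":0.68,"dz":0,"roll":0,"fingers":1.8},
  {"dx":1.32,"dy":1.48,"dz":0,"roll":0,"fingers":1.8},
  {"dx":1.76,"dy":2.38,"dz":0,"roll":0,"fingers":1.8},
  {"dx":2.02,"dy":3.34,"dz":0,"roll":0,"fingers":1.8},
  {"dx":2.11,"dy":4.33,"dz":0,"roll":0,"fingers":1.8},
])

```text
clock: 11.78
position: [0.617, 0.2582, 0.2692]
eef_rot: [-0.829, -1.665, 1.668]
wrist_force: [-10.4, -1.5, 12.6]
grip_width: 0.0234
```

>>> step_arm([
  {"dx":-0.09,"dy":0.99,"dz":0,"roll":0,"fingers":1.8},
  {"dx":-0.36,"dy":1.95,"dz":0,"roll":0,"fingers":1.8},
  {"dx":-0.8,"dy":2.85,"dz":0,"roll":0,"fingers":1.8},
  {"dx":-1.39,"dy":3.65,"dz":0,"roll":0,"fingers":1.8},
  {"dx":-2.11,"dy":4.33,"dz":0,"roll":0,"fingers":1.8},
])

```text
clock: 12.4
position: [0.5967, 0.3007, 0.2692]
eef_rot: [-0.831, -1.666, 1.669]
wrist_force: [-2.9, -5.4, 8.5]
grip_width: 0.0234
```

>>> step_arm([
  {"dx":-0.84,"dy":0.54,"dz":0,"roll":0,"fingers":1.8},
  {"dx":-1.76,"dy":0.92,"dz":0,"roll":0,"fingers":1.8},
  {"dx":-2.73,"dy":1.13,"dz":0,"roll":0,"fingers":1.8},
  {"dx":-3.73,"dy":1.16,"dz":0,"roll":0,"fingers":1.8},
  {"dx":-4.72,"dy":1.0,"dz":0,"roll":0,"fingers":1.8},
])

```text
clock: 13.02
position: [0.5498, 0.3118, 0.2693]
eef_rot: [-0.832, -1.67, 1.666]
wrist_force: [2.3, -1.0, 5.9]
grip_width: 0.0238
```

>>> step_arm([
  {"dx":-0.94,"dy":-0.33,"dz":0,"roll":0,"fingers":1.8},
  {"dx":-1.81,"dy":-0.82,"dz":0,"roll":0,"fingers":1.8},
  {"dx":-2.57,"dy":-1.46,"dz":0,"roll":0,"fingers":1.8},
  {"dx":-3.21,"dy":-2.23,"dz":0,"roll":0,"fingers":1.8},
  {"dx":-3.69,"dy":-3.1,"dz":0,"roll":0,"fingers":1.8},
])

```text
clock: 13.65
position: [0.5117, 0.2812, 0.2692]
eef_rot: [-0.83, -1.669, 1.665]
wrist_force: [-3.2, 4.2, 8.5]
grip_width: 0.0239
```

>>> step_arm([
  {"dx":-0.32,"dy":-0.94,"dz":0,"roll":0,"fingers":1.8},
  {"dx":-0.47,"dy":-1.93,"dz":0,"roll":0,"fingers":1.8},
  {"dx":-0.43,"dy":-2.93,"dz":0,"roll":0,"fingers":1.8},
  {"dx":-0.22,"dy":-3.9,"dz":0,"roll":0,"fingers":1.8},
  {"dx":0.17,"dy":-4.82,"dz":0,"roll":0,"fingers":1.8},
])

```text
clock: 14.28
position: [0.5134, 0.2316, 0.2692]
eef_rot: [-0.83, -1.666, 1.668]
wrist_force: [-4.2, 0.1, 10.8]
grip_width: 0.0237
```

>>> step_arm([
  {"dx":0.55,"dy":-0.83,"dz":0,"roll":0,"fingers":1.8},
  {"dx":1.23,"dy":-1.56,"dz":0,"roll":0,"fingers":1.8},
  {"dx":2.04,"dy":-2.14,"dz":0,"roll":0,"fingers":1.8},
  {"dx":2.94,"dy":-2.57,"dz":0,"roll":0,"fingers":1.8},
  {"dx":3.9,"dy":-2.83,"dz":0,"roll":0,"fingers":1.8},
])

```text
clock: 14.9
position: [0.5532, 0.2036, 0.2692]
eef_rot: [-0.831, -1.667, 1.667]
wrist_force: [-2.5, 1.2, 8.0]
grip_width: 0.0241
```

>>> step_arm([
  {"dx":0.99,"dy":-0.08,"dz":0,"roll":0,"fingers":1.8},
  {"dx":1.99,"dy":0.01,"dz":0,"roll":0,"fingers":1.8},
  {"dx":2.94,"dy":0.29,"dz":0,"roll":0,"fingers":1.8},
  {"dx":3.84,"dy":0.73,"dz":0,"roll":0,"fingers":1.8},
  {"dx":4.3,"dy":1.05,"dz":0,"roll":0,"fingers":1.8},
])

```text
clock: 15.52
position: [0.5961, 0.2151, 0.2692]
eef_rot: [-0.83, -1.668, 1.666]
wrist_force: [-5.5, 3.4, 10.1]
grip_width: 0.0236
```

>>> step_arm([
  {"dx":0,"dy":0,"dz":0,"roll":0,"fingers":1.8},
  {"dx":0,"dy":0,"dz":0,"roll":0,"fingers":1.8},
  {"dx":0,"dy":0,"dz":0,"roll":0,"fingers":4.5},
  {"dx":0,"dy":0,"dz":0,"roll":0,"fingers":4.5},
  {"dx":0,"dy":0,"dz":0,"roll":0,"fingers":4.5},
])

```text
clock: 16.15
position: [0.596, 0.214, 0.2681]
eef_rot: [-0.83, -1.666, 1.668]
wrist_force: [1.7, -0.5, -0.4]
grip_width: 0.0438
```

>>> step_arm([
  {"dx":0,"dy":0,"dz":4,"roll":0,"fingers":4.5},
  {"dx":0,"dy":0,"dz":8,"roll":0,"fingers":4.5},
  {"dx":-4.5,"dy":4,"dz":9,"roll":0,"fingers":5.4},
  {"dx":-8,"dy":9,"dz":9,"roll":0,"fingers":5.4},
  {"dx":-11,"dy":14.5,"dz":9,"roll":0,"fingers":5.4},
])

```text
clock: 16.77
position: [0.4851, 0.3597, 0.3592]
eef_rot: [-0.832, -1.667, 1.666]
wrist_force: [1.5, 1.3, 0.6]
grip_width: 0.0537
```

```bash
python3 - <<'E'
from circ import *
s=bot.get_state(); print(s['position'].round(4))
im,d=get_image('scene'); X=cloud('scene',d); cv2.imwrite('pics/s5.png',im)
V=X-[*C,0]; r=np.hypot(V[...,0],V[...,1]); m=(X[...,2]>.115)&(X[...,2]<.135)&(r<.09); K=X[m]
lab=K[:,:2]; print('knob',len(K),K.mean(0).round(4),np.degrees(np.arctan2(*(K[:,:2].mean(0)-C)[::-1])))
an=np.degrees(np.arctan2(V[...,1],V[...,0])); p=(r>.072)&(r<.1)&(abs(an+53)<20)&(im.min(2)>150); print('ptr',p.sum(),an[p].mean(),X[p].mean(0).round(4))
x0,y0,k=310,160,5
cv2.imwrite('pics/c5.png',cv2.resize(im[y0:y0+120,x0:x0+150],None,fx=k,fy=k,interpolation=cv2.INTER_CUBIC))
E
```

```text
[0.4851 0.3597 0.3592]
knob 118 [0.6011 0.214  0.1228] -48.365300256525956
ptr 11 -52.28572693723865 [0.6144 0.1905 0.0612]
```

View pics/c5.png

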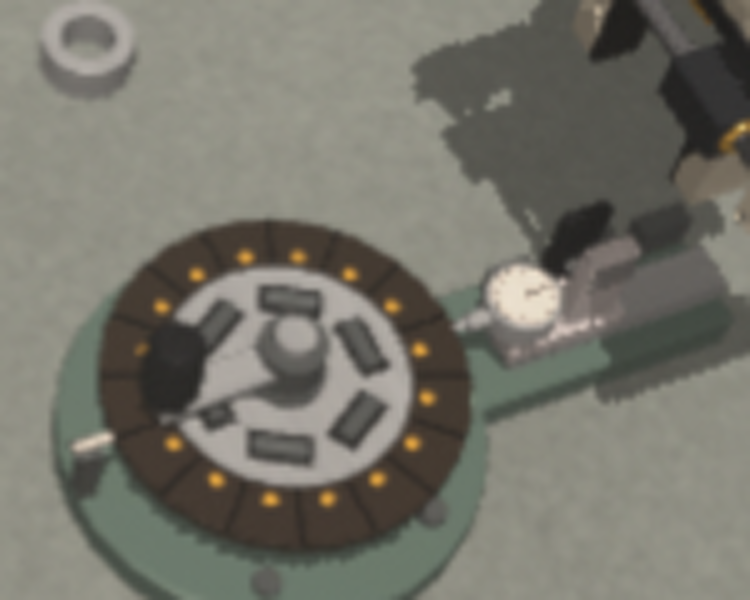

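>>> step_arm([
  {"dx":-0.25,"dy":0.45,"dz":-3,"roll":0,"fingers":5.4},
  {"dx":-0.25,"dy":0.45,"dz":-7,"roll":0,"fingers":5.4},
  {"dx":-0.25,"dy":0.45,"dz":-10,"roll":0,"fingers":5.4},
  {"dx":-0.25,"dy":0.45,"dz":-11.2,"roll":0,"fingers":5.4},
  {"dx":-0.25,"dy":0.45,"dz":-11.2,"roll":0,"fingers":5.4},
], force=20)

```text
clock: 17.45
position: [0.484, 0.3635, 0.2462]
eef_rot: [-0.831, -1.666, 1.668]
wrist_force: [0.1, 0.2, 0.6]
grip_width: 0.054
```

>>> step_arm([
  {"dx":0,"dy":0,"dz":0,"roll":0,"fingers":1.5},
  {"dx":0,"dy":0,"dz":0,"roll":0,"fingers":1.5},
  {"dx":0,"dy":0,"dz":0,"roll":0,"fingers":1.5},
  {"dx":0,"dy":0,"dz":0,"roll":0,"fingers":1.5},
  {"dx":0,"dy":0,"dz":0,"roll":0,"fingers":1.5},
])

```text
clock: 18.08
position: [0.4837, 0.3635, 0.247]
eef_rot: [-0.831, -1.667, 1.667]
wrist_force: [-3.5, -1.4, 5.8]
grip_width: 0.0209
```

>>> step_arm([
  {"dx":-0.3,"dy":0.4,"dz":0,"roll":0,"fingers":1.5},
  {"dx":-0.61,"dy":0.79,"dz":0,"roll":0,"fingers":1.5},
  {"dx":-0.91,"dy":1.19,"dz":0,"roll":0,"fingers":1.5},
  {"dx":-1.22,"dy":1.59,"dz":0,"roll":0,"fingers":1.5},
  {"dx":-1.22,"dy":1.59,"dz":0,"roll":0,"fingers":1.5},
])

```text
clock: 18.7
position: [0.4713, 0.3796, 0.247]
eef_rot: [-0.831, -1.667, 1.668]
wrist_force: [-5.0, -2.6, 7.0]
grip_width: 0.0211
```

>>> step_arm([
  {"dx":-0.3,"dy":0.4,"dz":0,"roll":0,"fingers":1.5},
  {"dx":-0.61,"dy":0.79,"dz":0,"roll":0,"fingers":1.5},
  {"dx":-0.91,"dy":1.19,"dz":0,"roll":0,"fingers":1.5},
  {"dx":-1.22,"dy":1.59,"dz":0,"roll":0,"fingers":1.5},
  {"dx":-1.22,"dy":1.59,"dz":0,"roll":0,"fingers":1.5},
])

```text
clock: 19.32
position: [0.4591, 0.3954, 0.247]
eef_rot: [-0.831, -1.667, 1.668]
wrist_force: [-5.1, -4.1, 7.3]
grip_width: 0.0207
```

>>> step_arm([
  {"dx":-0.06,"dy":0.08,"dz":0,"roll":0,"fingers":1.5},
  {"dx":-0.12,"dy":0.16,"dz":0,"roll":0,"fingers":1.5},
  {"dx":-0.12,"dy":0.16,"dz":0,"roll":0,"fingers":1.5},
  {"dx":-0.12,"dy":0.16,"dz":0,"roll":0,"fingers":1.5},
  {"dx":-0.12,"dy":0.16,"dz":0,"roll":0,"fingers":1.5},
])

```text
clock: 19.95
position: [0.4585, 0.3962, 0.247]
eef_rot: [-0.832, -1.666, 1.669]
wrist_force: [-0.0, -6.2, 6.8]
grip_width: 0.0209
```

>>> step_arm([
  {"dx":0,"dy":0,"dz":0,"roll":0,"fingers":5.4},
  {"dx":0,"dy":0,"dz":0,"roll":0,"fingers":5.4},
  {"dx":0,"dy":0,"dz":0,"roll":0,"fingers":5.4},
  {"dx":0,"dy":0,"dz":0,"roll":0,"fingers":5.4},
  {"dx":0,"dy":0,"dz":2,"roll":0,"fingers":5.4},
])

```text
clock: 20.58
position: [0.458, 0.3969, 0.2654]
eef_rot: [-0.831, -1.665, 1.669]
wrist_force: [-0.1, 0.7, 0.1]
grip_width: 0.054
```

>>> step_arm([
  {"dx":0,"dy":0,"dz":5,"roll":0,"fingers":5.4},
  {"dx":0,"dy":0,"dz":10,"roll":0,"fingers":5.4},
  {"dx":0,"dy":-5,"dz":12,"roll":0,"fingers":5.4},
  {"dx":0,"dy":-10,"dz":12,"roll":0,"fingers":5.4},
  {"dx":0,"dy":-16,"dz":12,"roll":0,"fingers":5.4},
])

```text
clock: 21.2
position: [0.4582, 0.2362, 0.3872]
eef_rot: [-0.831, -1.67, 1.666]
wrist_force: [0.5, -1.2, -0.2]
grip_width: 0.054
```

>>> step_arm([
  {"dx":-0.5,"dy":-6,"dz":0,"roll":0,"fingers":5.4},
  {"dx":-0.5,"dy":-12,"dz":0,"roll":0,"fingers":5.4},
  {"dx":-0.5,"dy":-18,"dz":0,"roll":0,"fingers":5.4},
  {"dx":-0.5,"dy":-24,"dz":0,"roll":0,"fingers":5.4},
  {"dx":-0.5,"dy":-30,"dz":0,"roll":0,"fingers":5.4},
])

```text
clock: 21.82
position: [0.4531, -0.0646, 0.3873]
eef_rot: [-0.832, -1.669, 1.667]
wrist_force: [1.0, 0.5, 0.1]
grip_width: 0.054
```

>>> step_arm([
  {"dx":0,"dy":-6,"dz":0,"roll":0,"fingers":5.4},
  {"dx":0,"dy":-12,"dz":0,"roll":0,"fingers":5.4},
  {"dx":-1,"dy":-18,"dz":0,"roll":0,"fingers":5.4},
  {"dx":-2,"dy":-24,"dz":0,"roll":0,"fingers":5.4},
  {"dx":-4,"dy":-29,"dz":0,"roll":0,"fingers":5.4},
])

```text
clock: 22.45
position: [0.4132, -0.3553, 0.3867]
eef_rot: [-0.832, -1.667, 1.667]
wrist_force: [1.1, -0.2, -0.6]
grip_width: 0.054
```

```bash
python3 - <<'E'
from circ import *
s=bot.get_state(); print(s['position'].round(4),s['joint_positions'].round(2))
o=[]
for n in('top','scene'):
    im,d=get_image(n); np.savez(n+'6.npz',im=im,d=d); X=cloud(n,d); cv2.imwrite(f'pics/{n}6.png',im)
    a=(.40,.66,.15,.45); o.append(ortho(n,im,0,*a,.09,1300))
    V=X-[*C,0]; r=np.hypot(V[...,0],V[...,1]); K=X[(X[...,2]>.115)&(X[...,2]<.135)&(r<.09)]; (kc,kr)=cv2.minEnclosingCircle(K[:,:2].astype(np.float32)); print(n,kc,kr,np.degrees(np.arctan2(kc[1]-C[1],kc[0]-C[0])))
    for th in ('wrench','pliers','hook_spanner','hex_key'): print(th,[(round(q['confidence'],2),np.round(q['rect']).tolist()) for q in search_frame(n,th)[:2]])
cv2.imwrite('pics/c6.png',np.hstack(o))
E
```

```text
[ 0.4132 -0.3553  0.3867] [-0.35  0.16 -0.3   0.   -1.11  1.  ]
top (0.5977064371109009, 0.21402087807655334) 0.011651525273919106 -51.04066833856685
wrench [(0.82, [273.0, 230.0, 292.0, 288.0])]
pliers []
hook_spanner [(0.59, [308.0, 250.0, 334.0, 295.0])]
hex_key [(0.67, [274.0, 231.0, 293.0, 288.0])]
scene (0.5996370315551758, 0.2133859097957611) 0.011857406236231327 -49.912358272211094
wrench []
pliers [(0.66, [184.0, 215.0, 230.0, 268.0])]
hook_spanner [(0.65, [228.0, 154.0, 248.0, 196.0])]
hex_key []
```

View pics/c6.png

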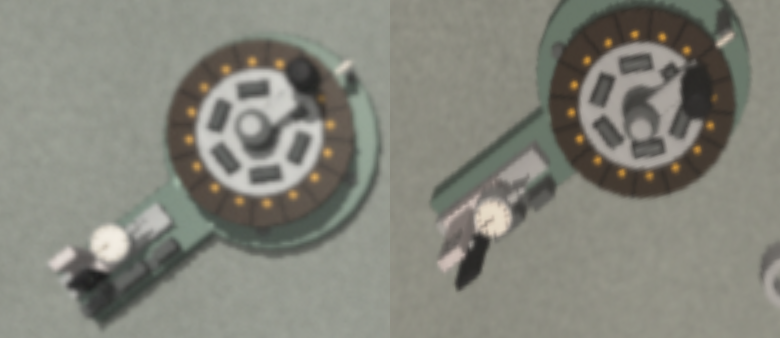

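View pics/scene6.png

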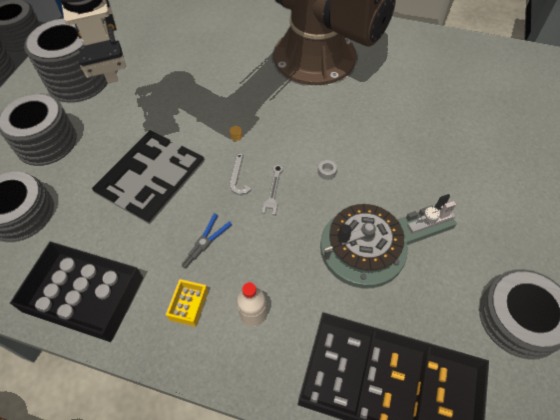

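```bash
cat > fit.py <<'E'
from h import *
from scipy.optimize import minimize
from scipy.ndimage import map_coordinates
S=2000; O=240  # template px/m, centre
def blank(): return np.zeros((2*O,2*O),np.uint8)
def poly(m,pts,v=1): cv2.fillPoly(m,[np.round((np.array(pts)*1e-3*S+O)).astype(np.int32)],v); return m
def rect(m,x0,x1,y0,y1,v=1): return poly(m,[(x0,y0),(x1,y0),(x1,y1),(x0,y1)],v)
def circ(m,x,y,r,v=1): cv2.circle(m,(int(x*S/1e3+O),int(y*S/1e3+O)),int(round(r*S/1e3)),v,-1); return m
def T_wrench():
    m=blank(); rect(m,-55,45,-6,6); circ(m,-54.5,0,11.5); poly(m,[(38,-6),(48,-16),(70,-16),(70,-10),(55,-10),(55,10),(70,10),(70,16),(48,16),(38,6)]); return m
def T_hook():
    m=blank(); circ(m,24,18,25); circ(m,24,18,12,0); rect(m,-20,23.5,-7,50,0); rect(m,-66,24,-7,7); return m
def T_pliers():
    m=blank(); rect(m,-14,14,-13,13); poly(m,[(14,-9),(66,-6),(66,6),(14,9)])
    for s in(1,-1): poly(m,[(-14,0),(-14,13*s),(-74,25*s),(-74,13*s),(-30,6*s)])
    return m
def T_hex():
    m=blank(); rect(m,-58,52,-5,5); rect(m,42,52,-5,38); return m
T=dict(wrench=T_wrench,hook_spanner=T_hook,pliers=T_pliers,hex_key=T_hex)
def fit(P,lab,tmpl,g,blur=3,w=None):
    t=cv2.GaussianBlur(tmpl.astype(np.float32)*2-1,(0,0),blur)
    def f(p):
        c,s=np.cos(p[2]/1000*20),np.sin(p[2]/1000*20); q=P-p[:2]/1e3
        u=(c*q[:,0]+s*q[:,1])*S+O; v=(-s*q[:,0]+c*q[:,1])*S+O
        val=map_coordinates(t,[v,u],order=1,mode='constant',cval=-1)
        return -(val[lab].mean()-val[~lab].mean())
    best=None
    for dth in(-.2,-.1,0,.1,.2):
      for d in((0,0),(8,0),(-8,0),(0,8),(0,-8)):
        r=minimize(f,[g[0]*1e3+d[0],g[1]*1e3+d[1],(g[2]+dth)*50],method='Nelder-Mead',options=dict(xatol=.02,fatol=1e-5,initial_simplex=None))
        if best is None or r.fun<best.fun: best=r
    return np.array([best.x[0]/1e3,best.x[1]/1e3,best.x[2]/50]),-best.fun
def tool(n,X,name,g,R=.085):
    Q=X.reshape(-1,3); Q=Q[np.hypot(Q[:,0]-g[0],Q[:,1]-g[1])<R]; Q=Q[(Q[:,2]<.02)&(Q[:,2]>-.01)]
    lab=Q[:,2]>.005; keep=lab|(Q[:,2]<.003)
    return fit(Q[keep][:,:2],lab[keep],T[name](),g),lab.sum()
E
python3 - <<'E'
from fit import *
G=dict(wrench=(.472,.027,1.48),hook_spanner=(.455,-.07,1.7),pliers=(.64,-.07,1.33))
G['hook_spanner']=(.46,-.070,1.47)
tr=blank(); rect(tr,-103,103,-83,83)
for n in('top','scene'):
    L=np.load(n+'6.npz'); X=cloud(n,L['d'])
    for k,g in G.items(): (p,s),c=tool(n,X,k,g); print(n,k,p.round(4),round(s,3),c)
    L=np.load(n+'0.npz'); X=cloud(n,L['d']); Q=X.reshape(-1,3); Q=Q[np.hypot(Q[:,0]-.52,Q[:,1]+.257)<.16]; Q=Q[(Q[:,2]<.03)&(Q[:,2]>-.01)]
    lab=Q[:,2]>.0045; p,s=fit(Q[:,:2],lab,tr,(.52,-.257,-.24)); print(n,'tray',p.round(4),round(s,3))
    h=np.histogram(Q[lab][:,2],bins=np.arange(.004,.026,.002)); print(h[0])
    np.save(f'tray_{n}.npy',np.r_[p])
E
```

```text
top wrench [ 0.4693 -0.0053  2.3818] 0.497 493
top hook_spanner [ 0.4658 -0.0669  0.1637] 1.8 372
top pliers [ 0.6531 -0.07   -0.2752] 1.826 454
top tray [ 0.521  -0.2605 -0.241 ] 1.89
[ 571 1411 1004  240  141  572 1290  814  147    8]
scene wrench [0.4711 0.03   0.14  ] 1.345 423
scene hook_spanner [ 0.4662 -0.0671  0.1662] 1.759 293
scene pliers [ 0.6541 -0.0703 -0.2687] 1.79 570
scene tray [ 0.5201 -0.259  -0.2317] 1.834
[ 445 1120  730  281  182  606 1130  634  102    7]
```

```bash
python3 - <<'E'
from fit import *
for n in('top','scene'):
    L=np.load(n+'6.npz'); X=cloud(n,L['d']).copy(); X[X[...,1]<-.008]=np.nan
    (p,s),c=tool(n,X[np.isfinite(X[...,0])][None],'wrench',(.471,.03,.14)); print(n,'wrench',p.round(4),round(s,3),c)
    t=np.load(f'tray_{n}.npy'); X=cloud(n,np.load(n+'0.npz')['d']).reshape(-1,3); c,s=np.cos(t[2]),np.sin(t[2])
    q=X[:,:2]-t[:2]; q=np.c_[c*q[:,0]+s*q[:,1],-s*q[:,0]+c*q[:,1]]; ok=(abs(q[:,0])<.100)&(abs(q[:,1])<.08); q=q[ok]; z=X[ok,2]
    # per tool: only points outside trough (|y|>18)
    k=cv2.getStructuringElement(cv2.MORPH_ELLIPSE,(11,11))
    for name,x0,th in(('hex_key',.07,-np.pi/2),('hook_spanner',.03,-np.pi/2),('pliers',-.02,-np.pi/2),('wrench',-.07,np.pi/2),('hex_key',.07,np.pi/2),('wrench',-.07,-np.pi/2)):
        m=(abs(q[:,1])>.02)&(abs(q[:,0]-x0)<.05); lab=z[m]<.012
        tm=T[name]()
        if name=='pliers': poly(tm,[(-14,-13),(-74,-25),(-74,25),(-14,13)])
        tm=cv2.dilate(tm,k)
        p,sc=fit(q[m],lab,tm,(x0,0,th)); print(n,name,'tray frame',p.round(4),round(sc,3),'world',(np.array([[c,-s],[s,c]])@p[:2]+t[:2]).round(4),round(p[2]+t[2],3))
E
```

```text
top wrench [0.4706 0.0306 0.1381] 1.712 403
top hex_key tray frame [ 0.0656  0.0037 -1.9382] 0.518 world [ 0.5855 -0.2725] -2.179
top hook_spanner tray frame [ 2.3800e-02 -7.0000e-04 -1.5651e+00] 0.721 world [ 0.5439 -0.2668] -1.806
top pliers tray frame [-0.0261 -0.0016 -1.5757] 1.091 world [ 0.4952 -0.2558] -1.817
top wrench tray frame [-7.6400e-02 -9.0000e-04  1.5652e+00] 0.727 world [ 0.4465 -0.2431] 1.324
top hex_key tray frame [ 8.000e-02 -1.100e-03  1.569e+00] 0.633 world [ 0.5984 -0.2806] 1.328
top wrench tray frame [-0.0764  0.002  -1.5626] 0.525 world [ 0.4472 -0.2403] -1.804
scene wrench [0.4711 0.03   0.1399] 1.677 339
scene hex_key tray frame [ 0.0625  0.0022 -1.9491] 0.572 world [ 0.5814 -0.2712] -2.181
scene hook_spanner tray frame [ 0.0215 -0.0025 -1.5575] 0.725 world [ 0.5405 -0.2664] -1.789
scene pliers tray frame [-0.0282 -0.004  -1.5887] 1.057 world [ 0.4917 -0.2565] -1.82
scene wrench tray frame [-0.0565  0.      1.1481] 0.534 world [ 0.4651 -0.246 ] 0.916
scene hex_key tray frame [ 0.0771 -0.003   1.559 ] 0.647 world [ 0.5945 -0.2797] 1.327
scene wrench tray frame [-0.0594  0.     -2.0732] 0.449 world [ 0.4623 -0.2454] -2.305
```

```bash
cat >> fit.py <<'E'
SLOTX=dict(hex_key=.080,hook_spanner=.0238,pliers=-.0261,wrench=-.0764); SGN=dict(hex_key=1,hook_spanner=-1,pliers=-1,wrench=1)
def tray_tmpl():
    m=blank(); k=cv2.getStructuringElement(cv2.MORPH_ELLIPSE,(11,11))
    for n in SLOTX:
        t=T[n]()
        if n=='pliers': poly(t,[(-14,-13),(-74,-25),(-74,25),(-14,13)])
        if n=='wrench': rect(t,50,70,-16,16)
        if n=='hook_spanner': circ(t,24,18,25)
        t=cv2.dilate(t,k)
        M=cv2.getRotationMatrix2D((O,O),-90*SGN[n],1); M[0,2]+=SLOTX[n]*S   # image y axis = tray y (no flip): +90 deg ccw in x-y == -90 for cv2
        m|=cv2.warpAffine(t,M,(2*O,2*O))
    return rect(m,-103,103,-18,18)
E
python3 - <<'E'
from fit import *
m=tray_tmpl(); cv2.imwrite('pics/tt.png',m[::-1]*255)
for n in('top','scene'):
    t0=np.load(f'tray_{n}.npy'); X=cloud(n,np.load(n+'0.npz')['d']).reshape(-1,3)
    X=X[np.isfinite(X[:,0])]; q=X[:,:2]-t0[:2]; c,s=np.cos(t0[2]),np.sin(t0[2]); u=np.c_[c*q[:,0]+s*q[:,1],-s*q[:,0]+c*q[:,1]]
    ok=(abs(u[:,0])<.1)&(abs(u[:,1])<.08); Q=X[ok]
    for b in(3,1.2):
        p,sc=fit(Q[:,:2],Q[:,2]<.0125,m,t0,blur=b); print(n,b,p.round(4),round(sc,3))
    # image-colour version : bright floor vs dark foam at appropriate heights
    im=np.load(n+'0.npz')['im'].min(2).reshape(-1); 
E
```

```text
top 3 [ 0.5204 -0.2615 -0.24  ] 1.652
top 1.2 [ 0.5204 -0.2611 -0.2404] 1.71
scene 3 [ 0.518  -0.2605 -0.242 ] 1.538
scene 1.2 [ 0.518  -0.2604 -0.2386] 1.571
```

View pics/tt.png

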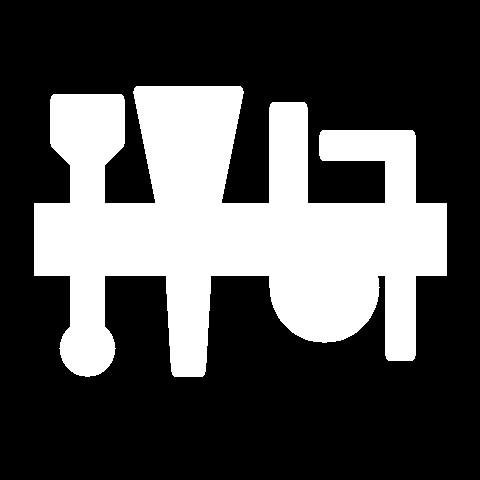

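>>> step_arm([
  {"dx":3.2,"dy":4,"dz":0,"roll":0.13,"fingers":4.5},
  {"dx":6.4,"dy":8,"dz":0,"roll":0.26,"fingers":4.5},
  {"dx":9.6,"dy":12,"dz":0,"roll":0.39,"fingers":4.5},
  {"dx":12.8,"dy":16,"dz":0,"roll":0.52,"fingers":4.5},
  {"dx":16,"dy":20,"dz":0,"roll":0.653,"fingers":4.5},
], force=30)

```text
clock: 23.58
position: [0.5743, -0.1505, 0.387]
eef_rot: [-0.279, -2.08, 2.08]
wrist_force: [0.3, -0.1, 0.2]
grip_width: 0.0448
```

>>> step_arm([
  {"dx":4,"dy":4.2,"dz":0,"roll":0,"fingers":4.5},
  {"dx":8.05,"dy":8.5,"dz":-2,"roll":0,"fingers":4.5},
  {"dx":8.05,"dy":8.5,"dz":-7,"roll":0,"fingers":4.5},
  {"dx":8.05,"dy":8.5,"dz":-12,"roll":0,"fingers":4.5},
  {"dx":8.05,"dy":8.5,"dz":-14,"roll":0,"fingers":4.5},
])

```text
clock: 24.2
position: [0.6527, -0.0667, 0.2432]
eef_rot: [-0.277, -2.074, 2.076]
wrist_force: [-0.4, -0.2, 0.9]
grip_width: 0.0447
```

```bash
python3 - <<'E'
from fit import *
from scipy.spatial.transform import Rotation as Ro
s=bot.get_state(); j=Ro.from_rotvec(s['eef_rot']).as_matrix()[:,2]; print(s['position'].round(4),np.degrees(np.arctan2(j[1],j[0])),s['joint_positions'].round(2))
im,d=get_image('scene'); X=cloud('scene',d); cv2.imwrite('pics/s7.png',im)
(p,sc),c=tool('scene',X,'pliers',(.6536,-.0702,-.272)); print(p.round(4),sc,c)
p0=s['position']; k=5
c=proj('scene',[.6536,-.0702,.02])[0].astype(int); x0,y0=c[0]-75,c[1]-60; q=cv2.resize(im[y0:y0+120,x0:x0+150],None,fx=k,fy=k,interpolation=cv2.INTER_CUBIC)
for Y,cl in(([.6536,-.0702,.013],(0,0,255)),(p0*[1,1,0]+[0,0,.013],(0,255,0)),(p0-[0,0,.178]+j*.0225,(0,255,0)),(p0-[0,0,.178]-j*.0225,(0,255,0))):
    u=((proj('scene',Y)[0]-[x0,y0]+.5)*k).astype(int); cv2.circle(q,tuple(u),4,cl,-1)
cv2.imwrite('pics/c7.png',q)
E
```

```text
[ 0.6527 -0.0667  0.2432] -105.48866440118724 [ 0.19  0.46 -0.22 -0.   -0.89  1.11]
[ 0.6622 -0.0728 -0.2566] 1.8418247699737549 298
```

View pics/c7.png

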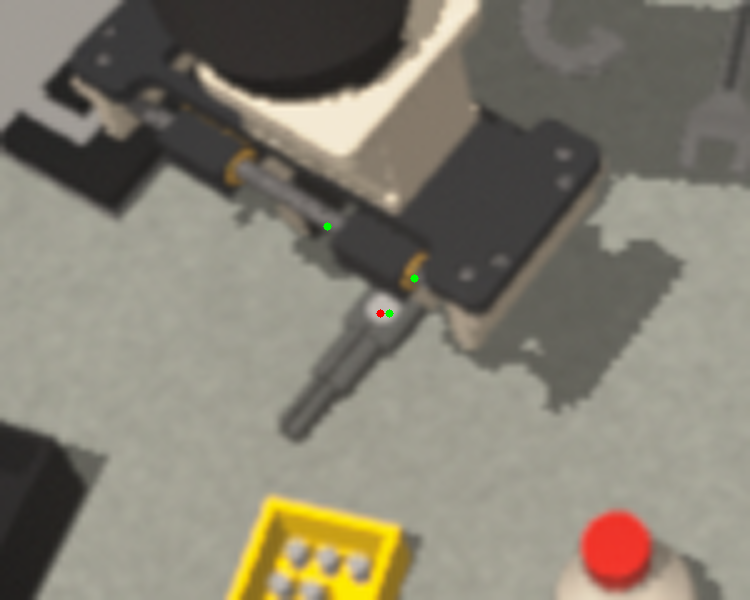

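>>> step_arm([
  {"dx":0,"dy":0,"dz":-2,"roll":0,"fingers":4.5},
  {"dx":0,"dy":0,"dz":-4,"roll":0,"fingers":4.5},
  {"dx":0,"dy":0,"dz":-6,"roll":0,"fingers":4.5},
  {"dx":0,"dy":0,"dz":-6.3,"roll":0,"fingers":4.5},
  {"dx":0,"dy":0,"dz":-6.3,"roll":0,"fingers":4.5},
])

```text
clock: 24.88
position: [0.6542, -0.0675, 0.1845]
eef_rot: [-0.284, -2.077, 2.077]
wrist_force: [0.8, 0.9, -0.0]
grip_width: 0.045
```

>>> step_arm([
  {"dx":0,"dy":0,"dz":0,"roll":0,"fingers":2},
  {"dx":0,"dy":0,"dz":0,"roll":0,"fingers":2},
  {"dx":0,"dy":0,"dz":0,"roll":0,"fingers":2},
  {"dx":0,"dy":0,"dz":0,"roll":0,"fingers":2},
  {"dx":0,"dy":0,"dz":0,"roll":0,"fingers":2},
])

```text
clock: 25.5
position: [0.6539, -0.0682, 0.1845]
eef_rot: [-0.284, -2.076, 2.077]
wrist_force: [-1.4, -0.4, 5.9]
grip_width: 0.0254
```

>>> step_arm([
  {"dx":0,"dy":0,"dz":4,"roll":0,"fingers":2},
  {"dx":0,"dy":0,"dz":9,"roll":-0.16,"fingers":2},
  {"dx":-1.5,"dy":-2,"dz":12,"roll":-0.32,"fingers":2},
  {"dx":-4,"dy":-5,"dz":12,"roll":-0.48,"fingers":2},
  {"dx":-7,"dy":-8,"dz":12,"roll":-0.64,"fingers":2},
])

```text
clock: 26.12
position: [0.583, -0.1484, 0.3037]
eef_rot: [-0.826, -1.673, 1.672]
wrist_force: [-0.4, -1.6, -1.3]
grip_width: 0.0255
```

>>> step_arm([
  {"dx":-2,"dy":-2.5,"dz":0,"roll":-0.18,"fingers":2},
  {"dx":-4,"dy":-5,"dz":0,"roll":-0.36,"fingers":2},
  {"dx":-6,"dy":-7.5,"dz":-1,"roll":-0.54,"fingers":2},
  {"dx":-8,"dy":-9.5,"dz":-4,"roll":-0.72,"fingers":2},
  {"dx":-8.93,"dy":-10.6,"dz":-6,"roll":-0.9,"fingers":2},
])

```text
clock: 26.75
position: [0.4928, -0.2546, 0.2424]
eef_rot: [-1.315, -1.024, 1.024]
wrist_force: [-0.3, -0.2, -2.0]
grip_width: 0.0253
```

>>> step_arm([
  {"dx":0,"dy":0,"dz":-2,"roll":0,"fingers":2},
  {"dx":0,"dy":0,"dz":-2,"roll":0,"fingers":2},
  {"dx":0,"dy":0,"dz":-2,"roll":0,"fingers":2},
  {"dx":0,"dy":0,"dz":-2,"roll":0,"fingers":2},
  {"dx":0,"dy":0,"dz":-2,"roll":0,"fingers":2},
])

```text
clock: 27.38
position: [0.4948, -0.2539, 0.2244]
eef_rot: [-1.314, -1.031, 1.03]
wrist_force: [-0.4, 0.1, -1.0]
grip_width: 0.0253
```

```bash
cat > hold.py <<'E'
from fit import *
import sys
from scipy.spatial.transform import Rotation as Ro
name=sys.argv[1]; tag=sys.argv[2]
s=bot.get_state(); j=Ro.from_rotvec(s['eef_rot']).as_matrix()[:,2]; p=s['position']; jy=np.degrees(np.arctan2(j[1],j[0])); print(p.round(4),'jaw',round(jy,2),s['grip_width'].round(4),s['joint_positions'].round(2))
for n in('scene','top'):
    im,d=get_image(n); X=cloud(n,d).reshape(-1,3); cv2.imwrite(f'pics/{n}_{tag}.png',im); np.savez(f'{n}_{tag}.npz',im=im,d=d)
    # tool in hand: points between tip level and +25mm, plus elsewhere
    zt=p[2]-.178
    Q=X[(np.hypot(X[:,0]-p[0],X[:,1]-p[1])<.085)]; lab=(Q[:,2]>zt-.006)&(Q[:,2]<zt+.014); lo=Q[:,2]<zt-.012
    # project low points along the view ray to tool height, so they count as background
    c,f,R,t=cam(n); o=-R.T@t; B=Q[lo]; B=o+(B-o)*((zt+.004-o[2])/(B[:,2]-o[2]))[:,None]
    P=np.r_[Q[lab][:,:2],B[:,:2]]; l=np.r_[np.ones(lab.sum(),bool),np.zeros(len(B),bool)]
    g=(p[0],p[1],float(sys.argv[3])); r,sc=fit(P,l,T[name](),g,blur=2); a=r[2]; v=r[:2]-p[:2]
    print(n,r.round(4),round(sc,3),lab.sum(),'along tool',(v@[np.cos(a),np.sin(a)]).round(4),'across',(v@[-np.sin(a),np.cos(a)]).round(4))
E
python3 hold.py pliers h1 -1.811
```

```text
Traceback (most recent call last):
  File "hold.py", line 5, in <module>
    s=bot.get_state(); j=Ro.from_rotvec(s['eef_rot']).as_matrix()[:,2]; p=s['position']; jy=np.degrees(np.arctan2(j[1],j[0])); print(p.round(4),'jaw',round(jy,2),s['grip_width'].round(4),s['joint_positions'].round(2))
                                                                                                                                                                  ^^^^^^^^^^^^^^^^^^^^^
AttributeError: 'float' object has no attribute 'round'
```

```bash
sed -i "s/s\['grip_width'\].round(4)/s['grip_width']/" hold.py; python3 hold.py pliers h1 -1.811
python3 - <<'E'
import cv2,numpy as np
from h import *
im=cv2.imread('pics/scene_h1.png'); c=proj('scene',[.52,-.26,.02])[0].astype(int); x0,y0=c[0]-80,c[1]-60
cv2.imwrite('pics/c8.png',cv2.resize(im[y0:y0+120,x0:x0+160],None,fx=5,fy=5,interpolation=cv2.INTER_CUBIC))
E
```

```text
[ 0.4948 -0.2539  0.2244] jaw 166.21 0.025272319684316463 [-0.12  0.35 -0.47  0.   -0.75 -0.12]
scene [ 0.4939 -0.2495 -1.849 ] 1.632 393 along tool -0.004 across -0.0021
top [ 0.4948 -0.2539 -2.011 ] nan 0 along tool 0.0 across 0.0fit.py:26: RuntimeWarning: Mean of empty slice.
  return -(val[lab].mean()-val[~lab].mean())
  ret = ret.dtype.type(ret / rcount)
```

View pics/c8.png

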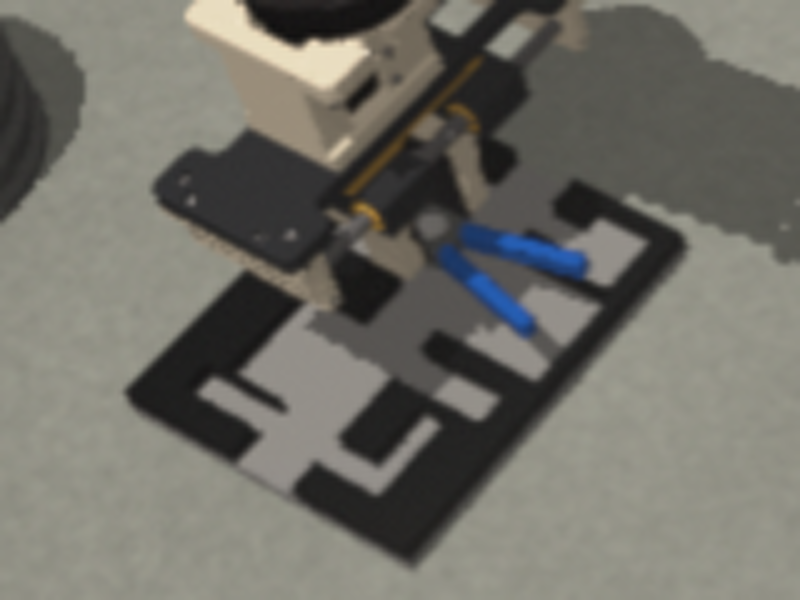

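```bash
python3 - <<'E'
from h import *
c=proj('scene',[.52,-.26,.02])[0].astype(int); x0,y0=c[0]-80,c[1]-60
print(at_z('scene',[[x0+433/5-.5,y0+222/5-.5]],[.053]))
# same for pick picture c7 pivot (380,312)
c=proj('scene',[.6536,-.0702,.02])[0].astype(int); x0,y0=c[0]-75,c[1]-60
print(at_z('scene',[[x0+380/5-.5,y0+312/5-.5]],[.013]))
E
```

```text
[[ 0.49232875 -0.25123941  0.053     ]]
[[ 0.65310244 -0.07085681  0.013     ]]
```

>>> step_arm([
  {"dx":0.03,"dy":-0.17,"dz":-1,"roll":0,"fingers":2},
  {"dx":0.03,"dy":-0.17,"dz":-1.8,"roll":0,"fingers":2},
  {"dx":0.03,"dy":-0.17,"dz":-2.1,"roll":0,"fingers":2},
  {"dx":0.03,"dy":-0.17,"dz":-2.4,"roll":0,"fingers":2},
  {"dx":0.03,"dy":-0.17,"dz":-2.4,"roll":0,"fingers":2},
])

```text
clock: 28.1
position: [0.4948, -0.2557, 0.1994]
eef_rot: [-1.313, -1.03, 1.03]
wrist_force: [-0.1, 0.2, -1.1]
grip_width: 0.0254
```

>>> step_arm([
  {"dx":0,"dy":0,"dz":-0.2,"roll":0,"fingers":2},
  {"dx":0,"dy":0,"dz":-0.4,"roll":0,"fingers":2},
  {"dx":0,"dy":0,"dz":-0.4,"roll":0,"fingers":2},
  {"dx":0,"dy":0,"dz":-0.4,"roll":0,"fingers":2},
  {"dx":0,"dy":0,"dz":-0.4,"roll":0,"fingers":2},
])

```text
clock: 28.72
position: [0.4948, -0.2557, 0.1957]
eef_rot: [-1.314, -1.03, 1.03]
wrist_force: [0.7, -0.7, -2.7]
grip_width: 0.0254
```

>>> step_arm([
  {"dx":0,"dy":0,"dz":-0.2,"roll":0,"fingers":2},
  {"dx":0,"dy":0,"dz":-0.3,"roll":0,"fingers":2},
  {"dx":0,"dy":0,"dz":-0.4,"roll":0,"fingers":2},
  {"dx":0,"dy":0,"dz":-0.4,"roll":0,"fingers":2},
  {"dx":0,"dy":0,"dz":-0.4,"roll":0,"fingers":2},
])

```text
clock: 29.35
position: [0.4947, -0.2557, 0.1924]
eef_rot: [-1.314, -1.03, 1.03]
wrist_force: [-3.1, 2.9, 8.1]
grip_width: 0.0254
```

>>> step_arm([
  {"dx":0,"dy":0,"dz":0,"roll":0,"fingers":3.6},
  {"dx":0,"dy":0,"dz":0,"roll":0,"fingers":3.6},
  {"dx":0,"dy":0,"dz":0.2,"roll":0,"fingers":3.6},
  {"dx":0,"dy":0,"dz":3,"roll":0,"fingers":3.6},
  {"dx":0,"dy":0,"dz":8,"roll":0,"fingers":3.6},
])

```text
clock: 29.98
position: [0.4942, -0.2556, 0.2709]
eef_rot: [-1.31, -1.027, 1.032]
wrist_force: [1.4, -0.1, 0.5]
grip_width: 0.036
```

>>> step_arm([
  {"dx":-1,"dy":0,"dz":5,"roll":0.18,"fingers":4},
  {"dx":-2,"dy":6,"dz":8,"roll":0.36,"fingers":4},
  {"dx":-2.5,"dy":11,"dz":8,"roll":0.54,"fingers":4},
  {"dx":-3,"dy":15,"dz":8,"roll":0.72,"fingers":4},
  {"dx":-3,"dy":18,"dz":8,"roll":0.9,"fingers":4},
])

```text
clock: 30.6
position: [0.4642, -0.0742, 0.3522]
eef_rot: [-0.818, -1.681, 1.68]
wrist_force: [1.9, 0.1, -0.6]
grip_width: 0.04
```

>>> step_arm([
  {"dx":-1,"dy":6,"dz":0,"roll":0.18,"fingers":4},
  {"dx":-2,"dy":12,"dz":0,"roll":0.36,"fingers":4},
  {"dx":-3,"dy":18,"dz":0,"roll":0.54,"fingers":4},
  {"dx":-4,"dy":24,"dz":0,"roll":0.72,"fingers":4},
  {"dx":-4,"dy":28,"dz":0,"roll":0.9,"fingers":4},
])

```text
clock: 31.22
position: [0.4239, 0.2066, 0.3521]
eef_rot: [-0.005, -2.221, 2.219]
wrist_force: [0.4, -0.5, 0.1]
grip_width: 0.0399
```

```bash
cat > look.py <<'E'
from fit import *
import sys
tag=sys.argv[1]; s=bot.get_state(); print(s['position'].round(4),s['joint_positions'].round(2))
G=eval(sys.argv[2])
for n in('top','scene'):
    im,d=get_image(n); X=cloud(n,d); cv2.imwrite(f'pics/{n}_{tag}.png',im); np.savez(f'{n}_{tag}.npz',im=im,d=d)
    for k,g in G.items():
        Y=X.copy()
        if k=='wrench': Y[Y[...,1]<g[1]-.04]=np.nan
        if k=='hook_spanner': Y[Y[...,1]>g[1]+.055]=np.nan
        Y=Y[np.isfinite(Y[...,0])]
        (p,sc),c=tool(n,Y,k,g); print(n,k,p.round(4),round(sc,3),c)
    # heights in tray
    Q=X.reshape(-1,3); t=np.array([.5204,-.2608]); th=-.24; R=np.array([[np.cos(th),np.sin(th)],[-np.sin(th),np.cos(th)]]); u=(Q[:,:2]-t)@R.T
    for k,x in SLOTX.items():
        for y in(-.03,0,.03):
            m=(abs(u[:,0]-x)<.006)&(abs(u[:,1]-y)<.012); print(n,k,y,m.sum(),np.nanmedian(Q[m,2]).round(4) if m.sum() else None,end=' | ')
    print()
E
python3 look.py l2 "dict(hook_spanner=(.466,-.067,.165),wrench=(.4708,.0303,.139))"
```

```text
[0.4239 0.2066 0.3521] [ 0.87  0.06 -0.5   0.   -1.01  0.69]
top hook_spanner [ 0.4658 -0.0669  0.1653] 1.781 362
top wrench [0.4705 0.0306 0.1373] 1.719 399
top hex_key -0.03 44 0.0068 | top hex_key 0 47 0.0075 | top hex_key 0.03 46 0.0075 | top hook_spanner -0.03 53 0.0074 | top hook_spanner 0 49 0.0071 | top hook_spanner 0.03 50 0.0072 | top pliers -0.03 52 0.0201 | top pliers 0 51 0.0208 | top pliers 0.03 54 0.0076 | top wrench -0.03 55 0.0074 | top wrench 0 55 0.0074 | top wrench 0.03 55 0.0071 | 
scene hook_spanner [ 0.4661 -0.0671  0.1694] 1.755 292
scene wrench [0.4709 0.03   0.1389] 1.67 347
scene hex_key -0.03 33 0.0074 | scene hex_key 0 44 0.0075 | scene hex_key 0.03 33 0.0077 | scene hook_spanner -0.03 41 0.0077 | scene hook_spanner 0 42 0.008 | scene hook_spanner 0.03 33 0.0076 | scene pliers -0.03 41 0.0197 | scene pliers 0 43 0.0204 | scene pliers 0.03 30 0.0072 | scene wrench -0.03 25 0.0071 | scene wrench 0 35 0.0076 | scene wrench 0.03 33 0.0073 |
```

>>> step_arm([
  {"dx":0.8,"dy":-6,"dz":0,"roll":0.09,"fingers":4},
  {"dx":1.6,"dy":-12,"dz":0,"roll":0.18,"fingers":4},
  {"dx":2.6,"dy":-18,"dz":0,"roll":0.18,"fingers":4},
  {"dx":3.6,"dy":-24,"dz":-1,"roll":0.18,"fingers":4},
  {"dx":4.2,"dy":-27.3,"dz":-6,"roll":0.18,"fingers":4},
])

```text
clock: 31.95
position: [0.468, -0.0712, 0.2936]
eef_rot: [-0.169, 2.132, -2.131]
wrist_force: [1.4, 0.7, -1.2]
grip_width: 0.04
```

>>> step_arm([
  {"dx":0,"dy":0,"dz":-4,"roll":0,"fingers":4},
  {"dx":0,"dy":0,"dz":-8,"roll":0,"fingers":4},
  {"dx":0,"dy":0,"dz":-10,"roll":0,"fingers":4},
  {"dx":0,"dy":0,"dz":-11,"roll":0,"fingers":4},
  {"dx":0,"dy":0,"dz":-11.1,"roll":0,"fingers":4},
])

```text
clock: 32.58
position: [0.4668, -0.0688, 0.1805]
eef_rot: [-0.18, 2.134, -2.134]
wrist_force: [-0.6, 0.1, -0.1]
grip_width: 0.04
```

>>> step_arm([
  {"dx":0,"dy":0,"dz":0,"roll":0,"fingers":0.8},
  {"dx":0,"dy":0,"dz":0,"roll":0,"fingers":0.8},
  {"dx":0,"dy":0,"dz":0,"roll":0,"fingers":0.8},
  {"dx":0,"dy":0,"dz":0,"roll":0,"fingers":0.8},
  {"dx":0,"dy":0,"dz":0,"roll":0,"fingers":0.8},
])

```text
clock: 33.2
position: [0.467, -0.0686, 0.1812]
eef_rot: [-0.179, 2.133, -2.133]
wrist_force: [-1.2, 1.3, 6.5]
grip_width: 0.0135
```

```bash
python3 - <<'E'
from h import *
from scipy.spatial.transform import Rotation as Ro
s=bot.get_state(); j=Ro.from_rotvec(s['eef_rot']).as_matrix()[:,2]; print(s['position'].round(4),np.degrees(np.arctan2(j[1],j[0]))%360,s['grip_width'])
p=s['position'][:2]-[.466,-.067]; a=.167; print('along',p@[np.cos(a),np.sin(a)],'across',p@[-np.sin(a),np.cos(a)])
E
```

```text
[ 0.467  -0.0686  0.1812] 279.6496510432418 0.01345473390242522
along 0.0007257758453084426 across -0.0017446178836890472
```

>>> step_arm([
  {"dx":0,"dy":0,"dz":4,"roll":0,"fingers":0.8},
  {"dx":0,"dy":0,"dz":9,"roll":-0.18,"fingers":0.8},
  {"dx":0,"dy":0,"dz":10,"roll":-0.36,"fingers":0.8},
  {"dx":1,"dy":-3,"dz":10,"roll":-0.54,"fingers":0.8},
  {"dx":2,"dy":-6,"dz":10,"roll":-0.72,"fingers":0.8},
])

```text
clock: 33.83
position: [0.4869, -0.1291, 0.2811]
eef_rot: [-0.546, -1.907, 1.906]
wrist_force: [-0.1, 0.5, -0.8]
grip_width: 0.0139
```

>>> step_arm([
  {"dx":1,"dy":-3,"dz":0,"roll":-0.18,"fingers":0.8},
  {"dx":2,"dy":-6,"dz":0,"roll":-0.36,"fingers":0.8},
  {"dx":3,"dy":-9,"dz":0,"roll":-0.54,"fingers":0.8},
  {"dx":4.5,"dy":-12,"dz":0,"roll":-0.72,"fingers":0.8},
  {"dx":5.65,"dy":-13.9,"dz":0,"roll":-0.9,"fingers":0.8},
])

```text
clock: 34.45
position: [0.5435, -0.269, 0.2802]
eef_rot: [-1.153, -1.291, 1.291]
wrist_force: [-0.0, 0.3, -1.5]
grip_width: 0.0135
```

>>> step_arm([
  {"dx":0,"dy":0,"dz":0,"roll":-0.18,"fingers":0.8},
  {"dx":0,"dy":0,"dz":0,"roll":-0.36,"fingers":0.8},
  {"dx":0,"dy":0,"dz":-2,"roll":-0.36,"fingers":0.8},
  {"dx":0,"dy":0,"dz":-5,"roll":-0.36,"fingers":0.8},
  {"dx":0,"dy":0,"dz":-5,"roll":-0.36,"fingers":0.8},
])

```text
clock: 35.08
position: [0.5421, -0.2674, 0.2283]
eef_rot: [-1.31, -1.026, 1.032]
wrist_force: [-0.0, -0.6, -0.5]
grip_width: 0.0131
```

```bash
python3 hold.py hook_spanner h2 -1.811 2>/dev/null
```

```text
[ 0.5421 -0.2674  0.2283] jaw 166.16 0.013129205104558393 [-0.14  0.41 -0.36 -0.   -0.81 -0.11]
scene [ 0.5407 -0.2615 -1.8497] 1.491 293 along tool -0.0053 across -0.0029
top [ 0.5421 -0.2674 -2.011 ] nan 0 along tool 0.0 across 0.0
```

>>> step_arm([
  {"dx":0,"dy":-0.05,"dz":-1,"roll":0,"fingers":0.8},
  {"dx":0,"dy":-0.05,"dz":-2,"roll":0,"fingers":0.8},
  {"dx":0,"dy":-0.05,"dz":-2.4,"roll":0,"fingers":0.8},
  {"dx":0,"dy":-0.05,"dz":-2.4,"roll":0,"fingers":0.8},
  {"dx":0,"dy":-0.05,"dz":-2.4,"roll":0,"fingers":0.8},
])

```text
clock: 35.8
position: [0.5434, -0.2682, 0.2068]
eef_rot: [-1.314, -1.03, 1.03]
wrist_force: [-1.0, 0.6, -0.9]
grip_width: 0.0135
```

>>> step_arm([
  {"dx":0,"dy":0,"dz":-0.3,"roll":0,"fingers":0.8},
  {"dx":0,"dy":0,"dz":-0.6,"roll":0,"fingers":0.8},
  {"dx":0,"dy":0,"dz":-0.9,"roll":0,"fingers":0.8},
  {"dx":0,"dy":0,"dz":-0.9,"roll":0,"fingers":0.8},
  {"dx":0,"dy":0,"dz":-0.9,"roll":0,"fingers":0.8},
])

```text
clock: 36.42
position: [0.5433, -0.2682, 0.1977]
eef_rot: [-1.314, -1.03, 1.03]
wrist_force: [-0.5, 0.5, -0.9]
grip_width: 0.0134
```

>>> step_arm([
  {"dx":0,"dy":0,"dz":-0.15,"roll":0,"fingers":0.8},
  {"dx":0,"dy":0,"dz":-0.3,"roll":0,"fingers":0.8},
  {"dx":0,"dy":0,"dz":-0.45,"roll":0,"fingers":0.8},
  {"dx":0,"dy":0,"dz":-0.45,"roll":0,"fingers":0.8},
  {"dx":0,"dy":0,"dz":-0.45,"roll":0,"fingers":0.8},
])

```text
clock: 37.05
position: [0.5433, -0.2682, 0.1932]
eef_rot: [-1.314, -1.03, 1.03]
wrist_force: [-0.7, -0.1, -1.2]
grip_width: 0.0135
```

>>> step_arm([
  {"dx":0,"dy":0,"dz":-0.2,"roll":0,"fingers":0.8},
  {"dx":0,"dy":0,"dz":-0.4,"roll":0,"fingers":0.8},
  {"dx":0,"dy":0,"dz":-0.5,"roll":0,"fingers":0.8},
  {"dx":0,"dy":0,"dz":-0.5,"roll":0,"fingers":0.8},
  {"dx":0,"dy":0,"dz":-0.5,"roll":0,"fingers":0.8},
])

```text
clock: 37.67
position: [0.5433, -0.2682, 0.1892]
eef_rot: [-1.314, -1.03, 1.03]
wrist_force: [-2.2, 2.3, 9.7]
grip_width: 0.0134
```

>>> step_arm([
  {"dx":0,"dy":0,"dz":0,"roll":0,"fingers":2.4},
  {"dx":0,"dy":0,"dz":0,"roll":0,"fingers":2.4},
  {"dx":0,"dy":0,"dz":0.2,"roll":0,"fingers":2.4},
  {"dx":0,"dy":0,"dz":3,"roll":0,"fingers":2.4},
  {"dx":0,"dy":0,"dz":8,"roll":0,"fingers":2.4},
])

```text
clock: 38.3
position: [0.5426, -0.2681, 0.2671]
eef_rot: [-1.31, -1.027, 1.032]
wrist_force: [0.6, -1.6, 0.4]
grip_width: 0.0241
```

>>> step_arm([
  {"dx":-1.2,"dy":5,"dz":4,"roll":-0.18,"fingers":4},
  {"dx":-2.4,"dy":10,"dz":6,"roll":-0.36,"fingers":4},
  {"dx":-3.6,"dy":16,"dz":6,"roll":-0.54,"fingers":4},
  {"dx":-4.8,"dy":22,"dz":6,"roll":-0.72,"fingers":4},
  {"dx":-6,"dy":28,"dz":6,"roll":-0.9,"fingers":4},
])

```text
clock: 38.92
position: [0.4876, -0.0075, 0.3286]
eef_rot: [-1.537, -0.379, 0.378]
wrist_force: [1.2, 0.1, 0.1]
grip_width: 0.04
```

>>> step_arm([
  {"dx":-0.6,"dy":6,"dz":0,"roll":-0.15,"fingers":4},
  {"dx":-1.3,"dy":12,"dz":0,"roll":-0.292,"fingers":4},
  {"dx":-1.3,"dy":18,"dz":0,"roll":-0.292,"fingers":4},
  {"dx":-1.3,"dy":24,"dz":0,"roll":-0.292,"fingers":4},
  {"dx":-1.3,"dy":24,"dz":0,"roll":-0.292,"fingers":4},
])

```text
clock: 39.55
position: [0.4752, 0.2346, 0.3281]
eef_rot: [-1.565, -0.158, 0.157]
wrist_force: [-0.5, -0.1, -0.6]
grip_width: 0.0398
```

```bash
python3 look.py l3 "dict(wrench=(.4708,.0303,.139))"; python3 - <<'E'
from h import *
from scipy.spatial.transform import Rotation as Ro
s=bot.get_state(); j=Ro.from_rotvec(s['eef_rot']).as_matrix()[:,2]; print(s['position'].round(4),np.degrees(np.arctan2(j[1],j[0]))%360)
E
```

```text
[0.4752 0.2346 0.3281] [ 0.83  0.19 -0.41  0.   -0.97 -2.2 ]
top wrench [0.4706 0.0306 0.1389] 1.706 407
top hex_key -0.03 44 0.0075 | top hex_key 0 51 0.0073 | top hex_key 0.03 46 0.0079 | top hook_spanner -0.03 46 0.0157 | top hook_spanner 0 43 0.0162 | top hook_spanner 0.03 45 0.0156 | top pliers -0.03 54 0.0198 | top pliers 0 55 0.0204 | top pliers 0.03 55 0.0083 | top wrench -0.03 53 0.0074 | top wrench 0 51 0.0069 | top wrench 0.03 54 0.0073 | 
scene wrench [0.4713 0.0301 0.1416] 1.655 347
scene hex_key -0.03 32 0.0075 | scene hex_key 0 46 0.0077 | scene hex_key 0.03 34 0.0065 | scene hook_spanner -0.03 54 0.0145 | scene hook_spanner 0 58 0.0147 | scene hook_spanner 0.03 45 0.0153 | scene pliers -0.03 44 0.0198 | scene pliers 0 38 0.021 | scene pliers 0.03 32 0.008 | scene wrench -0.03 23 0.0075 | scene wrench 0 34 0.0074 | scene wrench 0.03 28 0.0073 | 
[0.4749 0.2315 0.3279] 101.33311292789256
```

>>> step_arm([
  {"dx":0,"dy":-5,"dz":0,"roll":-0.058,"fingers":4},
  {"dx":-0.2,"dy":-10,"dz":0,"roll":-0.058,"fingers":4},
  {"dx":-0.4,"dy":-15,"dz":0,"roll":-0.058,"fingers":4},
  {"dx":-0.4,"dy":-20.1,"dz":-3,"roll":-0.058,"fingers":4},
  {"dx":-0.4,"dy":-20.1,"dz":-8,"roll":-0.058,"fingers":4},
])

```text
clock: 40.28
position: [0.4709, 0.0262, 0.2491]
eef_rot: [-1.567, -0.108, 0.101]
wrist_force: [0.3, 0.7, -0.7]
grip_width: 0.04
```

>>> step_arm([
  {"dx":0,"dy":0,"dz":-3,"roll":0,"fingers":4},
  {"dx":0,"dy":0,"dz":-5.5,"roll":0,"fingers":4},
  {"dx":0,"dy":0,"dz":-6.7,"roll":0,"fingers":4},
  {"dx":0,"dy":0,"dz":-6.7,"roll":0,"fingers":4},
  {"dx":0,"dy":0,"dz":-6.7,"roll":0,"fingers":4},
])

```text
clock: 40.9
position: [0.4715, 0.0299, 0.1821]
eef_rot: [-1.568, -0.11, 0.107]
wrist_force: [0.5, 0.1, 0.9]
grip_width: 0.0398
```

```bash
cat > pos.py <<'E'
from h import *
from scipy.spatial.transform import Rotation as Ro
s=bot.get_state(); j=Ro.from_rotvec(s['eef_rot']).as_matrix()[:,2]; print(s['position'].round(4),np.degrees(np.arctan2(j[1],j[0]))%360,s['grip_width'],s['wrist_force'].round(1))
p=s['position'][:2]-[.4709,.0304]; a=.14; print('along',p@[np.cos(a),np.sin(a)],'across',p@[-np.sin(a),np.cos(a)])
E
python3 pos.py
```

```text
[0.4715 0.0299 0.1821] 97.91942169201195 0.03975085975213068 [0.5 0.1 0.9]
along 0.0005338646710920203 across -0.0005739219256844782
```

>>> step_arm([
  {"dx":0,"dy":0,"dz":-0.1,"roll":0,"fingers":0.6},
  {"dx":0,"dy":0,"dz":-0.1,"roll":0,"fingers":0.6},
  {"dx":0,"dy":0,"dz":-0.1,"roll":0,"fingers":0.6},
  {"dx":0,"dy":0,"dz":-0.1,"roll":0,"fingers":0.6},
  {"dx":0,"dy":0,"dz":-0.1,"roll":0,"fingers":0.6},
])

```text
clock: 41.52
position: [0.4712, 0.03, 0.1804]
eef_rot: [-1.568, -0.109, 0.109]
wrist_force: [-1.4, 0.6, 4.7]
grip_width: 0.0118
```

>>> step_arm([
  {"dx":0,"dy":0,"dz":4,"roll":0,"fingers":0.6},
  {"dx":0,"dy":0,"dz":9,"roll":0.1,"fingers":0.6},
  {"dx":0,"dy":-3,"dz":11,"roll":0.27,"fingers":0.6},
  {"dx":-0.5,"dy":-7,"dz":11,"roll":0.44,"fingers":0.6},
  {"dx":-1,"dy":-11,"dz":11,"roll":0.6,"fingers":0.6},
])

```text
clock: 42.15
position: [0.4608, -0.081, 0.2904]
eef_rot: [-1.491, -0.583, 0.582]
wrist_force: [-0.5, -0.5, -1.3]
grip_width: 0.0115
```

>>> step_arm([
  {"dx":-0.3,"dy":-4,"dz":0,"roll":0.15,"fingers":0.6},
  {"dx":-0.6,"dy":-8,"dz":0,"roll":0.3,"fingers":0.6},
  {"dx":-1,"dy":-12,"dz":0,"roll":0.45,"fingers":0.6},
  {"dx":-1.54,"dy":-16.3,"dz":0,"roll":0.592,"fingers":0.6},
  {"dx":-1.54,"dy":-16.3,"dz":-2,"roll":0.592,"fingers":0.6},
])

```text
clock: 42.78
position: [0.4457, -0.2454, 0.2706]
eef_rot: [-1.315, -1.031, 1.029]
wrist_force: [-0.4, 0.8, -0.8]
grip_width: 0.0117
```

>>> step_arm([
  {"dx":0,"dy":0,"dz":-3,"roll":0,"fingers":0.6},
  {"dx":0,"dy":0,"dz":-4,"roll":0,"fingers":0.6},
  {"dx":0,"dy":0,"dz":-4,"roll":0,"fingers":0.6},
  {"dx":0,"dy":0,"dz":-4,"roll":0,"fingers":0.6},
  {"dx":0,"dy":0,"dz":-4,"roll":0,"fingers":0.6},
])

```text
clock: 43.4
position: [0.4462, -0.243, 0.2311]
eef_rot: [-1.315, -1.032, 1.03]
wrist_force: [0.6, 0.6, -1.5]
grip_width: 0.0116
```

```bash
python3 pos.py; python3 hold.py wrench h3 1.331 2>/dev/null
```

```text
[ 0.4462 -0.243   0.2311] 166.244138505197 0.01156953906999092 [ 0.6  0.6 -1.5]
along -0.06262639446574444 across -0.26726569982829806
[ 0.4462 -0.243   0.2311] jaw 166.24 0.01156953906999092 [-0.11  0.27 -0.57  0.   -0.72 -0.13]
scene [ 0.4438 -0.2409  1.2569] 1.289 281 along tool 0.0013 across 0.003
top [ 0.4462 -0.243   1.131 ] nan 0 along tool 0.0 across 0.0
```

>>> step_arm([
  {"dx":0,"dy":0,"dz":-1.5,"roll":0,"fingers":0.6},
  {"dx":0,"dy":0,"dz":-2.6,"roll":0,"fingers":0.6},
  {"dx":0,"dy":0,"dz":-3.1,"roll":0,"fingers":0.6},
  {"dx":0,"dy":0,"dz":-3.3,"roll":0,"fingers":0.6},
  {"dx":0,"dy":0,"dz":-3.5,"roll":0,"fingers":0.6},
])

```text
clock: 44.12
position: [0.4459, -0.2431, 0.1951]
eef_rot: [-1.313, -1.03, 1.03]
wrist_force: [0.1, -1.4, -0.4]
grip_width: 0.0115
```

>>> step_arm([
  {"dx":0,"dy":0,"dz":-0.15,"roll":0,"fingers":0.6},
  {"dx":0,"dy":0,"dz":-0.3,"roll":0,"fingers":0.6},
  {"dx":0,"dy":0,"dz":-0.3,"roll":0,"fingers":0.6},
  {"dx":0,"dy":0,"dz":-0.3,"roll":0,"fingers":0.6},
  {"dx":0,"dy":0,"dz":-0.3,"roll":0,"fingers":0.6},
])

```text
clock: 44.75
position: [0.4458, -0.2431, 0.1923]
eef_rot: [-1.314, -1.03, 1.03]
wrist_force: [-1.4, -0.3, -1.2]
grip_width: 0.0114
```

>>> step_arm([
  {"dx":0,"dy":0,"dz":-0.2,"roll":0,"fingers":0.6},
  {"dx":0,"dy":0,"dz":-0.4,"roll":0,"fingers":0.6},
  {"dx":0,"dy":0,"dz":-0.5,"roll":0,"fingers":0.6},
  {"dx":0,"dy":0,"dz":-0.5,"roll":0,"fingers":0.6},
  {"dx":0,"dy":0,"dz":-0.5,"roll":0,"fingers":0.6},
])

```text
clock: 45.38
position: [0.4457, -0.243, 0.1883]
eef_rot: [-1.314, -1.031, 1.031]
wrist_force: [-4.2, 3.6, 15.2]
grip_width: 0.011
```

>>> step_arm([
  {"dx":0,"dy":0,"dz":0,"roll":0,"fingers":2.4},
  {"dx":0,"dy":0,"dz":0,"roll":0,"fingers":2.4},
  {"dx":0,"dy":0,"dz":0.2,"roll":0,"fingers":2.4},
  {"dx":0,"dy":0,"dz":3,"roll":0,"fingers":2.4},
  {"dx":0,"dy":0,"dz":8,"roll":0,"fingers":2.4},
])

```text
clock: 46.0
position: [0.4451, -0.243, 0.2665]
eef_rot: [-1.31, -1.027, 1.032]
wrist_force: [0.3, -0.6, 0.1]
grip_width: 0.0242
```

>>> step_arm([
  {"dx":0,"dy":4,"dz":4,"roll":0,"fingers":4},
  {"dx":0,"dy":10,"dz":8,"roll":0,"fingers":4},
  {"dx":0,"dy":16,"dz":10,"roll":0,"fingers":4},
  {"dx":0,"dy":22,"dz":10,"roll":0,"fingers":4},
  {"dx":0,"dy":28,"dz":10,"roll":0,"fingers":4},
])

```text
clock: 46.62
position: [0.4454, 0.0342, 0.3681]
eef_rot: [-1.314, -1.032, 1.028]
wrist_force: [1.5, -0.2, -0.8]
grip_width: 0.0397
```

```bash
python3 look.py l4 "{}"; python3 - <<'E'
from h import *
o=[]
for n in('top','scene'):
    L=np.load(n+'_l4.npz'); a=(.38,.66,-.38,-.13); o.append(ortho(n,L['im'],0,*a,.018,1600))
cv2.imwrite('pics/f.png',np.hstack(o))
im=np.load('scene_l4.npz')['im']
E
```

```text
[0.4454 0.0342 0.3681] [ 0.52  0.   -0.52  0.   -1.04 -0.76]
top hex_key -0.03 45 0.0072 | top hex_key 0 51 0.0074 | top hex_key 0.03 48 0.0073 | top hook_spanner -0.03 49 0.0153 | top hook_spanner 0 44 0.0161 | top hook_spanner 0.03 43 0.0163 | top pliers -0.03 54 0.0204 | top pliers 0 55 0.0205 | top pliers 0.03 57 0.0076 | top wrench -0.03 51 0.016 | top wrench 0 51 0.0162 | top wrench 0.03 50 0.0159 | 
scene hex_key -0.03 34 0.0079 | scene hex_key 0 43 0.0068 | scene hex_key 0.03 33 0.0066 | scene hook_spanner -0.03 48 0.0152 | scene hook_spanner 0 57 0.0147 | scene hook_spanner 0.03 46 0.0157 | scene pliers -0.03 44 0.0199 | scene pliers 0 45 0.0208 | scene pliers 0.03 33 0.0085 | scene wrench -0.03 45 0.0152 | scene wrench 0 52 0.0153 | scene wrench 0.03 38 0.016 |
```

View pics/f.png

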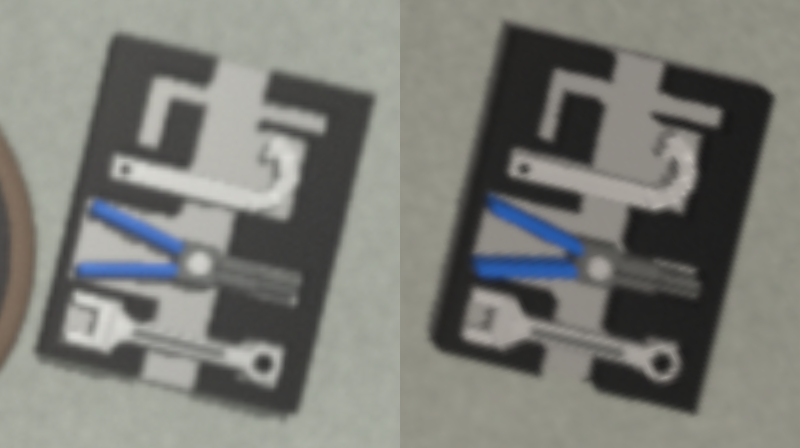

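```bash
python3 - <<'E'
from circ import *
for n in('top','scene'):
    for th in('hex_key','wrench','pliers','hook_spanner'): print(n,th,[(round(r['confidence'],2),np.round(r['rect']).tolist()) for r in search_frame(n,th)[:3]])
    for tag in('0','_l4'):
        X=cloud(n,np.load(n+tag+'.npz')['d']).reshape(-1,3); X=X[np.isfinite(X[:,0])]; V=X[:,:2]-C; r=np.hypot(*V.T); a=np.arctan2(V[:,1],V[:,0])
        A=(X[:,2]>.076)&(X[:,2]<.087)&(r>.018)&(r<.042); K=(X[:,2]>.117)&(X[:,2]<.135)&(r<.08)
        kc,kr=cv2.minEnclosingCircle(X[K,:2].astype(np.float32))
        print(n,tag,'arm',A.sum(),np.degrees(np.angle(np.exp(1j*a[A]).mean())).round(1),'knob',np.round(kc,4),np.degrees(np.arctan2(kc[1]-C[1],kc[0]-C[0])).round(1))
        if tag!='0':
            G=X[(X[:,2]>.088)&(X[:,2]<.097)&(X[:,0]>.42)&(X[:,0]<.48)&(X[:,1]>.36)&(X[:,1]<.43)]; v=G[:,:2]-C; ax=np.array([.793,.609]);ay=np.array([-.609,.793]); print('grip x',np.percentile(v@ax,[3,97]).round(4),'y',np.percentile(v@ay,[3,97]).round(4),len(G))
E
```

```text
top hex_key []
top wrench [(0.81, [371.0, 260.0, 430.0, 282.0])]
top pliers [(0.64, [375.0, 236.0, 434.0, 260.0])]
top hook_spanner [(0.72, [363.0, 188.0, 449.0, 291.0]), (0.71, [383.0, 216.0, 432.0, 238.0]), (0.47, [147.0, 188.0, 218.0, 254.0])]
top 0 arm 66 -106.9 knob [0.5497 0.2041] -105.0
top _l4 arm 83 -53.1 knob [0.5979 0.2142] -50.8
grip x [-0.0167  0.0104] y [0.1673 0.188 ] 88
scene hex_key [(0.74, [92.0, 132.0, 205.0, 226.0])]
scene wrench [(0.56, [144.0, 140.0, 195.0, 167.0])]
scene pliers [(0.65, [134.0, 153.0, 186.0, 183.0]), (0.33, [432.0, 191.0, 450.0, 211.0])]
scene hook_spanner [(0.67, [119.0, 171.0, 164.0, 194.0])]
scene 0 arm 95 -102.4 knob [0.5511 0.2029] -103.2
scene _l4 arm 88 -46.9 knob [0.5996 0.2138] -49.7
grip x [-0.014   0.0135] y [0.1678 0.1874] 85
```

```bash
python3 -c "
from station import bot
print(bot.hand_in())"
```

```text
the job is handed in; nothing more can be done
None
```

The run-out check is finished, all three tools on the bench are back in the tray, and I handed the job in at about 47 s of the 210 s allowed.

- **Gauge:** I squeezed the latch and slid the gauge in against its measuring stop, and after the cranking drew it back out to its parked stop. The last depth check shows the latch tab sprung out (about 27 mm across the plates) and the grip within 1 mm of where it was parked at first.
- **Crank:** I turned it anticlockwise up to the pointer and one full turn on. The last checks disagreed slightly: the arm's own position put it on the pointer. The two cameras put it about 0.5° and 2.5° past, so roughly 1.5° (0.03 rad) on average. I left it there.
- **Tools:** The pliers, hook spanner and wrench each went into their own cutout until they touched the floor. Their tops then read at the right height for fully seated, 13 mm above the pocket floor for the pliers and about 8 to 9 mm for the two 9 mm tools. The final picture shows all three in place.
- **Hex key:** I saw none on the bench and took it as absent. The detector did report it twice with fair confidence, but one report was the wrench and the other was the whole tray.

I did not notice a knocked tool or a slipping grip during the run. I did not touch the other items, though I did not measure them again at the end.

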